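# Load a brittle specimen into the sample press and clamp it with the ratchet trigger

### The job

Stand the white ceramic block upright in the open drawer of the sample press, let go of it and push the drawer fully shut. Then pump the orange trigger against the black handle, never pushing the rod or pad by hand, until the pad meets the block and its spring plunger is pressed into the green band (about 8 N; well over that crushes the brittle block). Finish while still holding the trigger squeezed with that pressure on the block, and leave the other things on the bench where they are.

Things in the scene. Friction and masses are not known exactly. Their poses are not given: they have to be found in the camera images.
- white_mid (a point): centre (half-way up) of the white porous ceramic block, the brittle specimen: 40 x 40 mm, 64 mm tall, about 0.2 kg, standing upright on the bench; z up, x and y along its sides. A brick-red and a near-black block of the same size stand near it and change places with it.
- drawer_floor (a point): middle of the inner floor (60 x 60 mm, 20 mm above the bench) of the press's sample drawer, an open tray. x: the way it shuts (away from the robot), y: towards the trigger, z up. Walls above the floor: steel anvil at -y and rear at +x 24 mm high, front panel at -x 33 mm, sill at +y 6 mm; 6 to 8 mm thick. The pad later pushes the block towards -y against the anvil.
- drawer_pull (a point): middle of the front face of the drawer's blue pull, a bar 60 mm wide (y), 12 mm high, 46 mm above the bench; the front panel lies 14 mm behind it, 13 to 53 mm above the bench, 100 mm wide. Axes as drawer_floor. Push it towards +x to shut the drawer; free in front and above.
- drawer (a joint): how far the drawer is out, m: 0 fully shut, 0.10 fully out. Slides with about 2 N friction and stays where left.
- handle (a point): middle of the fixed black upright handle, 122 mm above the bench, 22 mm wide (x), 16 mm thick (y), top 148 mm above the bench. Axes as drawer_floor; the trigger stands at its +y side. The blue housing below both grips reaches at most 63 mm above the bench.
- trigger_mid (a point): middle of the orange upright trigger, as high as the handle; 22 mm wide (x), 14 mm thick (y). At rest 45 mm from the handle's middle in +y; squeezed straight towards it (-y) by up to 20 mm: over both outer faces (handle -y, trigger +y) 60 mm at rest, 40 mm fully squeezed. The handle never moves, only the trigger. Free above and outside.
- trigger (a joint): trigger travel, m: 0 rest, 0.020 fully squeezed; a 1.6 to 3.2 N spring brings it back. When squeezed, its pawl takes the push rod along one to one after up to 6 mm free play (tooth pitch 6 mm); going back it clicks over the teeth and the rod stays. Rod friction 4 N: moving it slowly takes 6 to 7 N on the trigger, with F newtons on the pad about 7 + F; fast squeezes overshoot.
- jaw (a joint): advance of the push rod towards the block (-y), m: 0 to 0.075, about 12 to 20 mm a full pump. Viscous drag 40 N per m/s besides the friction. With the trigger let go it keeps at most about 4 N on the block. The robot must not touch it.
- pad_face (a point): middle of the front (-y) face of the rod's black pad, 24 (x) x 16 (z) mm, 35 mm above the bench, on the middle (x) line of the shut drawer. The pad stands 20 mm before the rod's nose on a stem with white (0 to 4 mm), green (4 to 12) and red (12 to 20) bands, which vanish into the nose in this order as its spring is pressed.
- pad (a joint): how far the pad's spring is pressed in, m: 0 free, 0.020 at its stop. Its force is 1 N per mm: 0.004 to 0.012 is the green band (4 to 12 N).
- red_mid (a point): centre of the brick-red block (40 x 40 x 64 mm tall), not to be moved
- dark_mid (a point): centre of the near-black block (40 x 40 x 64 mm tall), not to be moved
- beaker: empty glass beaker, 70 mm across, 85 mm tall; origin under its centre; a bystander
- jar: amber jar with white cap, 56 mm across, 70 mm tall; origin under its centre; a bystander
- weigh_ring: low steel ring, 80 mm across, 22 mm high; origin under its centre; a bystander
- vial: small glass vial with blue cap, 32 mm across, 50 mm tall; origin under its centre; a bystander
There are look-alikes about, which are no part of the job. Leave any purple or yellow look-alike of the part that bears white_mid alone.

How it is judged:
On the way, in this order (a step that is already met when the one before it is completed fails the run):
1. the white block stands upright on the drawer's floor, let go (x of white_mid in the frame of drawer_floor between -0.013 and 0.013 m and y of white_mid in the frame of drawer_floor between -0.013 and 0.013 m and z of white_mid in the frame of drawer_floor between 0.026 and 0.037 m and angle between white_mid's own z axis and vertical below 0.12 rad and contact force between each of the arm, the fingers and white_block below 0.3 N), for 0.2 s.
2. the drawer is pushed fully shut with the block in it (x of white_mid in the frame of drawer_floor between -0.013 and 0.013 m and y of white_mid in the frame of drawer_floor between -0.013 and 0.013 m and z of white_mid in the frame of drawer_floor between 0.026 and 0.037 m and angle between white_mid's own z axis and vertical below 0.12 rad and value of joint drawer below 0.004 m), for 0.2 s.
3. the trigger has been pumped until the pad presses on the block (contact force between pad and white_block above 2.5 N and value of joint drawer below 0.005 m), for 0.1 s.
At the end, for the whole second after the job is handed in: Drawer within 5 mm of fully shut; the white block upright (within 7 degrees) on its floor and not touched by the robot; the pad pressing on it with 3.5 to 12.5 N (spring pressed in 3.5 to 12.5 mm); the fingers still pressing on the trigger with more than 2 N (all of step 1 and value of joint drawer below 0.005 m and contact force between pad and white_block between 3.5 and 12.5 N and value of joint pad between 0.0035 and 0.0125 m and contact force between the fingers and trigger above 2 N and velocity of joint jaw below 0.005 m/s); the arm keeps its last pose, push and grip.
It fails at once if the block is crushed: the pad presses on it with more than 16 N (contact force between pad and white_block above 16 N).
It fails at once if the robot touches the push rod or its pad (contact force between any of the fingers, the arm and jaw above 0.5 N).
It fails at once if another thing on the bench is moved by more than 20 mm (distance of any of red_mid, dark_mid, beaker, jar, weigh_ring, vial from where it was at the start of the episode above 0.02 m).
It also fails if it takes over 72 s, if anything falls off the work surface, if the arm or the gripper's body presses on something with over 40 N, if the wrist force passes 120 N, or if a joint passes its speed limit or range.

### The arm

A 6-joint arm with a two-finger parallel gripper is mounted at the origin on the work surface. World frame = base frame: x ahead of the robot, y to its left, z up, the work surface at z = 0. Lengths are in m, angles in rad, forces in N, time in s.
With the tool pointing down it reaches from about 0.4 to 0.825 m from the base axis. Payload 7 kg.
Tool frame: the origin (TCP) lies between the finger pads; the fingertips stand arm.nose_length ahead of it and the grasp point (between the pads) is the TCP (arm.nose_length is the distance from the TCP to the fingertips, in m); x points along the fingers, z is the direction in which the jaws open and shut, and the axes are right-handed (so a half turn about x gives the same grasp; the last joint's range is limited). The gripper opens to 88 mm and grips with 3 to 60 N. Pads are 19 mm wide; open, the fingers measure 130 mm over their backs; the gripper's body (78 mm by 193 mm) begins 47 mm behind the grasp point.
Start: joints at [-1.045, 0.359, 0.012, 0, -1.224, -0.288], TCP at [0.159, -0.656, 0.22] pointing down, gripper open.
Joint ranges: [-3.07, 3.07], [-1.43, 2.12], [-1.02, 1.25], [-3.03, 1.67], [-3.05, -0], [-3.03, 3.03]. Speed limits (rad/s): [2.39, 2.39, 3.01, 3.14, 3.14, 3.14].

### API

Orientations are given as [roll, pitch, yaw] about the fixed x, y, z axes, in that order (R = Rz(yaw) Ry(pitch) Rx(roll)).
In Python, from station import arm, viewer, spotter gives the robot as it stands.
- The arm moves only by the shell command python3 -m handwheel 'ROWS' [FORCE]. ROWS is a JSON object of lists of equal length, an entry for each row: "gripper": the gripper command: -1 is shut, 1 is fully open, values between are in proportion; "travel": the shift along the world's x, y, z each as a share of 500 mm, from -1 to 1, a list of three; "spin": the turn about the world's z as a share of 45 degrees, from -1 to 1. A call has 1 to 20 rows; each row is the pose to reach, as a shift and turn from the pose commanded when the call began; what a row does not reach only later rows make up. A row lasts 1/10 s, in which the tool goes at most 50 mm and 8.59 degrees, less where a joint would pass 70% of its speed; a pose out of reach is approached as far as the arm can. A call with a number of a shift or a turn outside -1 to 1 is refused whole. A call with a gripper value outside its range is refused whole. The fingers move at their own pace and stop on an object; FORCE is the grip in N (left out, the last holds). Time passes only in rows, so rows that repeat a pose let the fingers close. It gives the time, the measured TCP pose, the force and the opening at its end, in the units of the state.
- arm.get_state(): the state, without advancing time (a new reading comes with each control period).
- viewer.grab_frame(name): name is "scene" or "side" or "wrist"; returns a dict with "pixels" (384x512x3 uint8, blue, green, red), "fx", "fy", "cx", "cy" (pixels), "eye" and "attitude" of the camera in the world. Camera axes: x right, y down, z forward; pixel columns grow to the right and rows downward; lengths in m; the calibration is good to about 2 mm. A picture is of the moment at which its call begins. There is no depth.
- arm.job_done(): hands the job in, once; it reports no verdict.
Trained networks look in the newest picture that a camera, given by its name, has taken for a name from the list of things; names that differ only in an ending like _2 or _b are one class to them, and where a whole thing is asked for, a point or a joint stands for the part that bears it (a point fixed in the world has none). Each returns a list of dicts, best first, with "conf" (0 to 1); they miss things now and then, are a little off and sometimes report something else, mostly with a low value. They report only what shows in the picture. A call takes as long as a camera call. They do not tell look-alikes from the thing itself.
- spotter.spot_in(camera, label): "rect" ([left, top, right, bottom] in pixels, round what is visible of it).
- spotter.tip_of(camera, label): "at" ([column, row] in pixels: a listed point, or the origin of a listed thing).
The state is a dict: "t": time; "q": joint angles; "qd": joint speeds; "joint_efforts": joint torques, N m; "eef_pos": TCP position; "ee_rot": TCP orientation; "force": force on the tool from outside, world axes, zero at the start; "moment": the same for the moment, N m; "width": finger opening in m.
Only numpy, scipy, OpenCV 4.12 (cv2) and the standard library are available. Lean on these libraries where they do the work, as an engineer would, in place of code of your own. Each camera call takes 0.05 s, during which the arm holds its last target.

## Working session

There is one attempt and no reset: what is moved stays moved. The work goes in short steps, Python scripts to look and compute and a shell command to move; the robot and the scene stay as the last step left them, time stands still between calls to the robot, and variables do not carry over. Pictures are saved under pics/ and viewed, and the job is handed in when it is done.

```bash
ls; mkdir -p pics; cat > h.py <<'E'
from station import arm, viewer, spotter
import cv2, numpy as np
from scipy.spatial.transform import Rotation as R
def cam(n):
    f=viewer.grab_frame(n); return f
def save(f,name,scale=1.5,crop=None):
    im=np.asarray(f["pixels"]).copy()
    if crop: 
        l,t,r,b=crop; im=im[t:b,l:r]
    im=cv2.resize(im,None,fx=scale,fy=scale,interpolation=cv2.INTER_CUBIC); cv2.imwrite("pics/"+name+".png",im)
E
python3 - <<'E'
from h import *
print(arm.get_state(), arm.nose_length)
for n in ("scene","side","wrist"):
    f=cam(n); save(f,"a_"+n); print(n,{k:f[k] for k in f if k!="pixels"})
    for l in ("white_mid","drawer_floor","drawer_pull","handle","trigger_mid","pad_face","red_mid","dark_mid"):
        print(l,[(np.round(d["at"],1).tolist(),round(d["conf"],2)) for d in spotter.tip_of(n,l)][:4])
E
```

```text
pics
{'t': 0.0, 'q': array([-1.04487952e+00,  3.59371169e-01,  1.10505995e-02, -3.60638797e-04,
       -1.22408174e+00, -2.88096962e-01]), 'qd': array([-0.0005076 ,  0.00011651,  0.00128287, -0.00124056, -0.00139736,
       -0.00100552]), 'joint_efforts': array([ 7.48235880e-05, -5.82715237e+01,  2.93063557e+01,  6.99765980e+00,
        6.99490993e-03, -1.30438784e-04]), 'eef_pos': array([ 0.15887521, -0.65551959,  0.21862737]), 'ee_rot': array([0.08007899, 1.56915494, 1.88857234]), 'force': array([ 0.23009687, -0.02163919,  0.97211108]), 'moment': array([-0.02972209, -0.02529917,  0.02028346]), 'width': 0.08765269484861263} 0.019
scene {'fx': 359.2881696013115, 'fy': 359.2881696013115, 'cx': 257.55668213738164, 'cy': 186.88188255683116, 'eye': array([1.28333835, 0.29613445, 0.64684836]), 'attitude': array([-2.16352243, -0.00281674,  1.92058223])}
white_mid [([215.9, 187.4], 0.95), ([190.9, 175.8], 0.61), ([204.7, 160.2], 0.57), ([228.1, 165.4], 0.57)]
drawer_floor [([258.1, 216.6], 0.61)]
drawer_pull [([263.2, 199.9], 0.82), ([309.6, 221.9], 0.44)]
handle [([306.5, 219.4], 0.89)]
tr
[... 306 characters left out ...]
, -0.01820053, -0.05398904])}
white_mid [([221.9, 308.6], 0.78), ([231.9, 266.5], 0.76), ([182.7, 276.7], 0.73)]
drawer_floor [([269.3, 209.8], 0.81)]
drawer_pull [([245.1, 204.9], 0.7), ([291.3, 129.7], 0.16)]
handle [([296.1, 140.7], 0.56)]
trigger_mid []
pad_face [([299.6, 188.3], 0.56)]
red_mid [([284.1, 325.0], 0.91)]
dark_mid [([215.4, 379.9], 0.59)]
wrist {'fx': 340.77122304271495, 'fy': 340.77122304271495, 'cx': 260.63014860445816, 'cy': 192.04054944196972, 'eye': array([ 0.08761756, -0.6738694 ,  0.38387587]), 'attitude': array([ 2.86117308e+00, -1.44069224e-04,  1.80797093e+00])}
white_mid []
drawer_floor []
drawer_pull []
handle []
trigger_mid []
pad_face []
red_mid []
dark_mid []
```

View pics/a_scene.png

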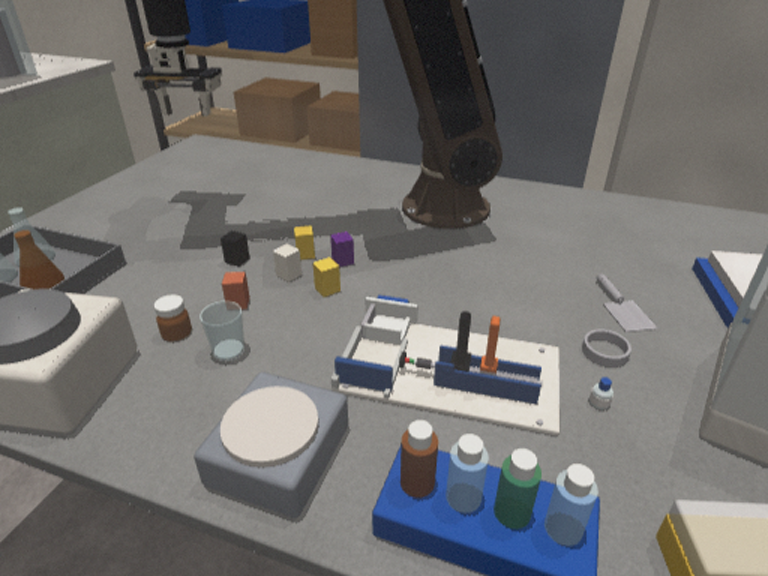

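View pics/a_side.png

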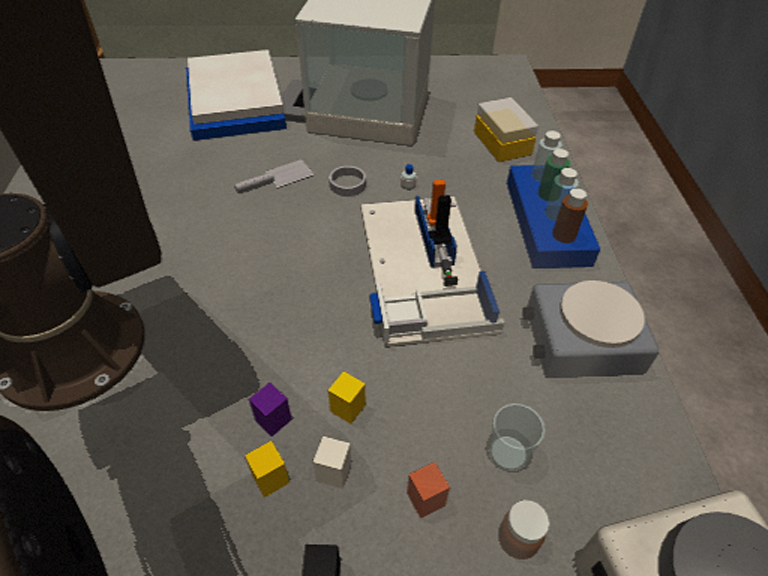

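View pics/a_wrist.png

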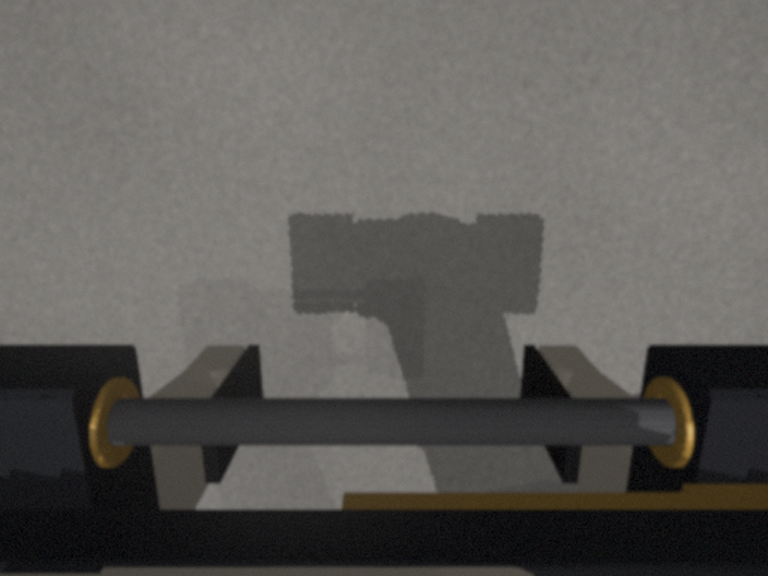

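The scene view shows the white block at about (191,175), with yellow blocks on two sides and a purple one nearby. The press drawer is open towards the robot. In the side view the white block is at about (222,307).

```bash
cat >> h.py <<'E'
def ray(f,px):
    A=R.from_euler('xyz',f["attitude"]).as_matrix()
    d=A@np.array([(px[0]-f["cx"])/f["fx"],(px[1]-f["cy"])/f["fy"],1.0]); return np.array(f["eye"]),d
def onz(f,px,z):
    e,d=ray(f,px); return e+d*(z-e[2])/d[2]
def tri(obs):
    A=np.zeros((3,3));b=np.zeros(3)
    for f,px in obs:
        e,d=ray(f,px); d=d/np.linalg.norm(d); P=np.eye(3)-np.outer(d,d); A+=P;b+=P@e
    x=np.linalg.solve(A,b)
    res=[np.linalg.norm((np.eye(3)-np.outer(d/np.linalg.norm(d),d/np.linalg.norm(d)))@(x-e)) for e,d in [ray(*o) for o in obs]]
    return x,max(res)
def proj(f,p):
    A=R.from_euler('xyz',f["attitude"]).as_matrix(); c=A.T@(np.array(p)-f["eye"])
    return np.array([f["cx"]+f["fx"]*c[0]/c[2],f["cy"]+f["fy"]*c[1]/c[2]])
E
python3 - <<'E'
from h import *
S=cam("scene");D=cam("side")
P={"white":((190.9,175.8),(221.9,308.6)),"floor":((258.1,216.6),(269.3,209.8)),"pull":((263.2,199.9),(245.1,204.9)),"handle":((306.5,219.4),(296.1,140.7)),"pad":((266.1,238.6),(299.6,188.3)),"red":((155.8,194.1),(284.1,325))}
for k,(a,b) in P.items():
    x,r=tri([(S,a),(D,b)]); print(k,x.round(4),round(r,4))
print("trig from scene z=.122",onz(S,(327.5,220.6),.122))
print("handle z=.122",onz(S,(306.5,219.4),.122),onz(D,(296.1,140.7),.122))
for n,z in (("beaker",0),("jar",0),("weigh_ring",0),("vial",0),("dark_mid",.032),("red_mid",.032)):
    for f,c in ((S,"scene"),(D,"side")):
        print(n,c,[(onz(f,d["at"],z).round(3)[:2].tolist(),round(d["conf"],2)) for d in spotter.tip_of(c,n)][:3])
save(D,"b_blocks",5,(150,230,310,330)); save(D,"b_press",5,(235,115,345,235)); save(S,"b_sblocks",5,(140,140,250,215)); save(S,"b_spress",4,(215,185,385,295))
E
```

```text
white [ 0.4386 -0.2376  0.0316] 0.0003
floor [0.5557 0.0312 0.0242] 0.0034
pull [0.4965 0.0292 0.0436] 0.0013
handle [0.6365 0.1821 0.1209] 0.0001
pad [0.6424 0.0871 0.0371] 0.0002
red [ 0.5661 -0.2816  0.0345] 0.003
trig from scene z=.122 [0.625311   0.22869811 0.122     ]
handle z=.122 [0.63775319 0.18237893 0.122     ] [0.63628784 0.18064545 0.122     ]
beaker scene [([0.689, -0.232], 0.75), ([0.548, 0.03], 0.17)]
beaker side [([0.697, -0.217], 0.78)]
jar scene [([0.679, -0.351], 0.87)]
jar side [([0.682, -0.338], 0.81)]
weigh_ring scene [([0.457, 0.413], 0.91)]
weigh_ring side [([0.456, 0.424], 0.75), ([0.423, -0.367], 0.63)]
vial scene [([0.601, 0.403], 0.71)]
vial side [([0.604, 0.427], 0.43)]
dark_mid scene [([0.417, -0.376], 0.79)]
dark_mid side [([0.428, -0.37], 0.72)]
red_mid scene [([0.558, -0.277], 0.84)]
red_mid side [([0.568, -0.281], 0.79)]
```

View pics/b_blocks.png

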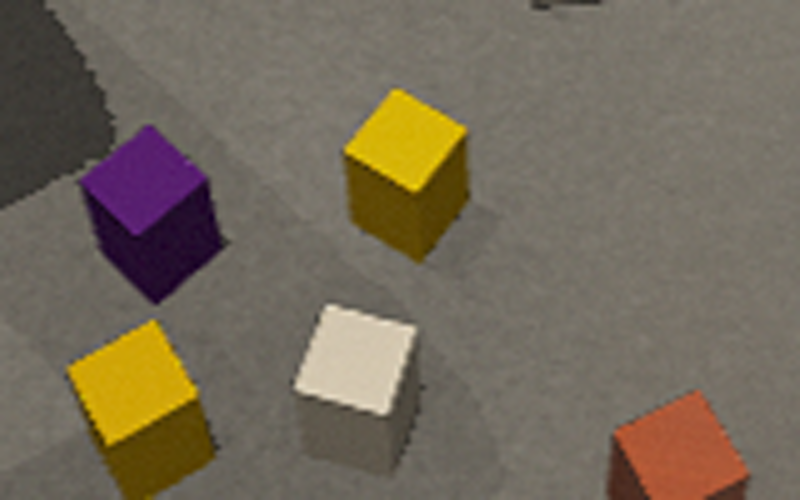

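View pics/b_press.png

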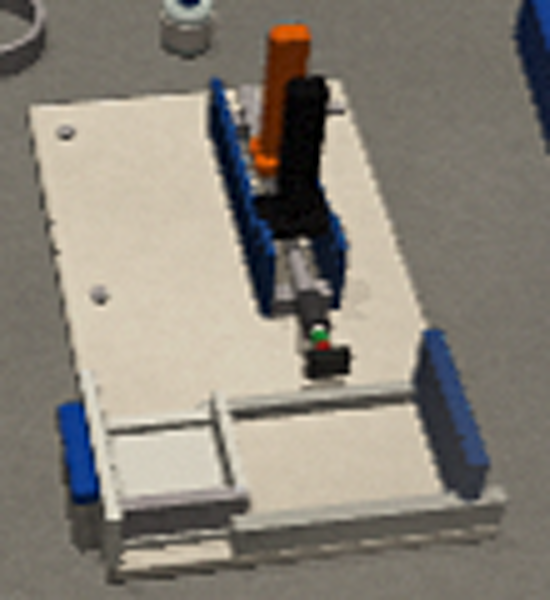

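View pics/b_spress.png

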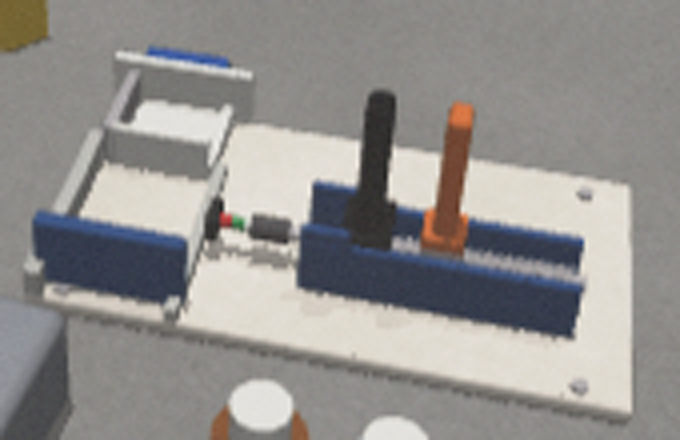

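View pics/b_sblocks.png

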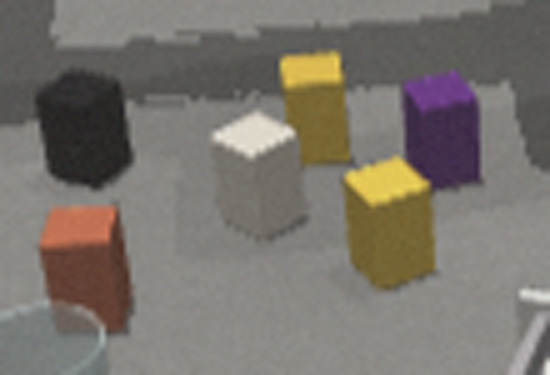

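```bash
python3 - <<'E'
from h import *
S=cam("scene");D=cam("side")
def grp(f,pts,s,o,z):
    return np.array([onz(f,(p[0]/s+o[0],p[1]/s+o[1]),z) for p in pts])[:,:2]
def edges(P):
    n=len(P); 
    for i in range(n):
        d=P[(i+1)%n]-P[i]; print("   len %.4f ang %.1f"%(np.hypot(*d),np.degrees(np.arctan2(d[1],d[0]))))
for nm,f,pts,s,o,z in [
 ("white side",D,[(330,303),(417,325),(390,415),(295,388)],5,(150,230),.064),
 ("white scene",S,[(253,112),(300,130),(262,157),(211,138)],5,(140,140),.064),
 ("yel1 side",D,[(397,88),(468,130),(418,193),(343,150)],5,(150,230),.064),
 ("yel2 side",D,[(155,320),(197,395),(108,445),(68,370)],5,(150,230),.064),
 ("purple",D,[(150,125),(210,180),(137,235),(80,182)],5,(150,230),.064),
 ("red",D,[(697,390),(748,472),(667,518),(612,437)],5,(150,230),.064),
 ("plate scene",S,[(632,183),(628,418),(30,305)],4,(215,185),.006),
 ("plate side",D,[(30,105),(340,80),(110,578)],5,(235,115),.006),
 ("housing side far panel",D,[(425,330),(480,470)],5,(235,115),.06),
 ("trayfloor side",D,[(108,430),(212,422),(222,487),(118,495)],5,(235,115),.022),
 ("front panel top side",D,[(80,375),(112,515)],5,(235,115),.053),
 ("front panel top scene",S,[(115,55),(253,75)],4,(215,185),.053),
 ("handletop scene",S,[(382,93)],4,(215,185),.148),("handletop side",D,[(308,82)],5,(235,115),.148),
 ("trigtop scene",S,[(461,107)],4,(215,185),.148),("trigtop side",D,[(290,30)],5,(235,115),.148),
 ]:
    P=grp(f,pts,s,o,z); print(nm,P.round(4).tolist(),"c",P.mean(0).round(4)); 
    if len(P)>1: edges(P)
E
```

```text
white side [[0.4277, -0.2127], [0.4633, -0.2241], [0.4521, -0.2621], [0.4143, -0.2491]] c [ 0.4394 -0.237 ]
   len 0.0374 ang -17.7
   len 0.0396 ang -106.4
   len 0.0400 ang 161.0
   len 0.0387 ang 69.9
white scene [[0.4118, -0.2501], [0.4216, -0.211], [0.4591, -0.2178], [0.4499, -0.259]] c [ 0.4356 -0.2344]
   len 0.0403 ang 75.9
   len 0.0381 ang -10.2
   len 0.0422 ang -102.6
   len 0.0391 ang 166.9
yel1 side [[0.456, -0.109], [0.4871, -0.1322], [0.4646, -0.1628], [0.4322, -0.1401]] c [ 0.4599 -0.136 ]
   len 0.0388 ang -36.8
   len 0.0380 ang -126.3
   len 0.0396 ang 144.9
   len 0.0391 ang 52.6
yel2 side [[0.3565, -0.2171], [0.3756, -0.2502], [0.3422, -0.2693], [0.3234, -0.2373]] c [ 0.3494 -0.2435]
   len 0.0382 ang -60.1
   len 0.0384 ang -150.3
   len 0.0371 ang 120.5
   len 0.0388 ang 31.4
purple [[0.3473, -0.1237], [0.3752, -0.1526], [0.346, -0.1778], [0.3195, -0.1511]] c [ 0.347  -0.1513]
   len 0.0401 ang -46.0
   len 0.0386 ang -139.1
   len 0.0376 ang 134.8
   len 0.0390 ang 44.7
red [[0.5748, -0.2572], [0.591, -0.2916], [0.5577, -0.3081], [0.5392, -0.2751]] c [ 0.5657
[... 490 characters left out ...]
 ]
   len 0.0955 ang -82.9
   len 0.0955 ang 97.1
trayfloor side [[0.5269, 0.0603], [0.5819, 0.0637], [0.5831, 0.02], [0.5296, 0.0169]] c [0.5554 0.0402]
   len 0.0552 ang 3.5
   len 0.0438 ang -88.4
   len 0.0536 ang -176.7
   len 0.0435 ang 93.6
front panel top side [[0.5125, 0.0719], [0.524, -0.0196]] c [0.5182 0.0261]
   len 0.0922 ang -82.8
   len 0.0922 ang 97.2
front panel top scene [[0.5242, -0.0204], [0.5131, 0.0779]] c [0.5186 0.0287]
   len 0.0990 ang 96.5
   len 0.0990 ang -83.5
handletop scene [[0.6272, 0.1871]] c [0.6272 0.1871]
handletop side [[0.636, 0.1874]] c [0.636  0.1874]
trigtop scene [[0.6245, 0.2319]] c [0.6245 0.2319]
trigtop side [[0.6316, 0.2308]] c [0.6316 0.2308]
```

```bash
python3 -m handwheel '{"gripper":[1,1,1,1,1,1,1,1,1,1,1,1,1,1,1,1],"travel":[[0.462,0.866,0.06],[0.462,0.866,0.06],[0.462,0.866,0.06],[0.462,0.866,0.06],[0.462,0.866,0.06],[0.462,0.866,0.06],[0.462,0.866,0.06],[0.462,0.866,0.06],[0.462,0.866,0.06],[0.462,0.866,0.06],[0.462,0.866,0.06],[0.462,0.866,0.06],[0.462,0.866,0.06],[0.462,0.866,0.06],[0.462,0.866,0.06],[0.462,0.866,0.06]],"spin":[-0.667,-0.667,-0.667,-0.667,-0.667,-0.667,-0.667,-0.667,-0.667,-0.667,-0.667,-0.667,-0.667,-0.667,-0.667,-0.667]}'
python3 - <<'E'
from h import *
W=cam("wrist"); save(W,"c_wrist"); s=arm.get_state()
Rm=R.from_euler('xyz',s["ee_rot"]).as_matrix(); print(s["t"],s["eef_pos"],Rm.round(3),W["eye"])
print([(np.round(d["at"],1).tolist(),onz(W,d["at"],.032).round(4).tolist(),round(d["conf"],2)) for d in spotter.tip_of("wrist","white_mid")])
E
```

```text
t: 3.75
eef_pos: [0.3896, -0.2238, 0.2495]
ee_rot: [1.832, 1.571, 3.115]
force: [-0.3, 0.8, 0.2]
width: 0.0878
3.8 [ 0.38964052 -0.22361664  0.24947176] [[-0.    -0.959  0.284]
 [ 0.     0.284  0.959]
 [-1.     0.    -0.   ]] [ 0.31918908 -0.20304501  0.41376312]
[([264.0, 202.4], [0.4377, -0.2338, 0.032], 0.83), ([351.8, 193.8], [0.4568, -0.1325, 0.032], 0.67), ([315.6, 106.8], [0.349, -0.1492, 0.032], 0.62)]
```

View pics/c_wrist.png

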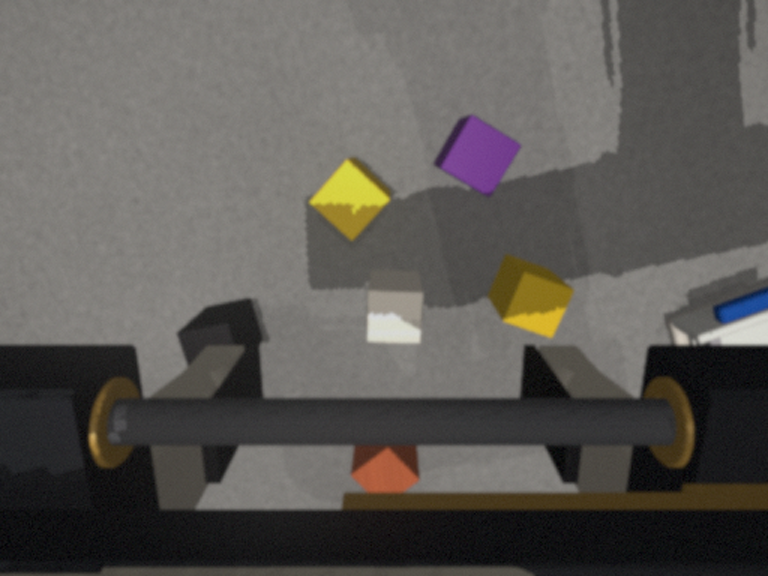

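```bash
python3 - <<'E'
from h import *
W=cam("wrist"); save(W,"c_zoom",8,(230,170,300,235))
E
```

```text
(no output)
```

View pics/c_zoom.png

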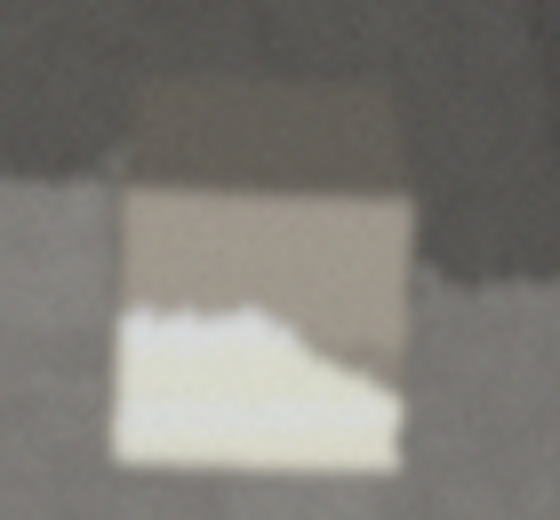

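```bash
python3 - <<'E'
from h import *
W=cam("wrist")
P=np.array([onz(W,(a/8+230,b/8+170),.064)[:2] for a,b in [(122,190),(413,195),(402,470),(113,462)]])
print(P.round(4),P.mean(0))
for i in range(4):
    d=P[(i+1)%4]-P[i]; print(np.hypot(*d),np.degrees(np.arctan2(d[1],d[0])))
E
```

```text
[[ 0.4131 -0.2473]
 [ 0.4248 -0.2102]
 [ 0.4624 -0.2222]
 [ 0.45   -0.26  ]] [ 0.43757103 -0.2349293 ]
0.038927940432683196 72.48124516066348
0.039514444615564574 -17.701637609354048
0.039821872831445955 -108.1998077768051
0.0390541575198568 160.9886906365986
```

```bash
python3 -m handwheel '{"gripper":[0.45,0.45,0.45,0.45,0.45,0.45,0.45,0.45,0.45,0.45,0.45],"travel":[[0.096,-0.023,0],[0.096,-0.023,0],[0.096,-0.023,-0.08],[0.096,-0.023,-0.16],[0.096,-0.023,-0.22],[0.096,-0.023,-0.28],[0.096,-0.023,-0.34],[0.096,-0.023,-0.38],[0.096,-0.023,-0.403],[0.096,-0.023,-0.403],[0.096,-0.023,-0.403]],"spin":[-0.03,-0.03,-0.03,-0.03,-0.03,-0.03,-0.03,-0.03,-0.03,-0.03,-0.03]}' 20
python3 - <<'E'
from h import *
W=cam("wrist"); save(W,"d_wrist"); D=cam("side"); save(D,"d_side",4,(140,190,320,330))
E
```

```text
t: 5.05
eef_pos: [0.4386, -0.2346, 0.0486]
ee_rot: [-1.824, 1.57, -0.563]
force: [-0.5, 0.4, 0.5]
width: 0.0633
```

View pics/d_side.png

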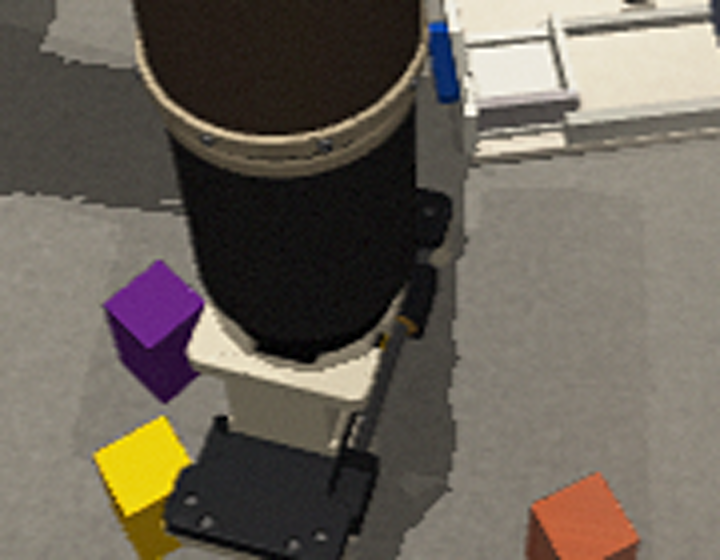

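View pics/d_wrist.png

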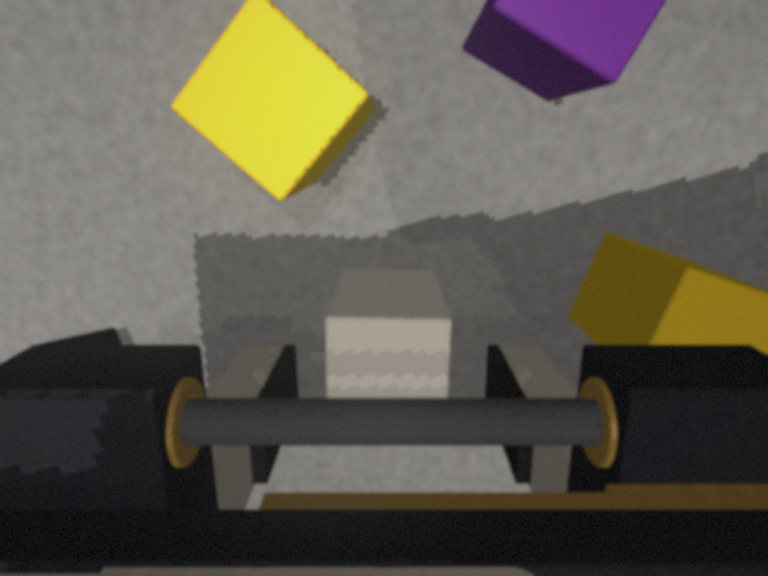

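The block sits centred between the fingers (columns 327–450 between 297 and 488), so I'm closing and lifting.

```bash
python3 -m handwheel '{"gripper":[-1,-1,-1,-1,-1,-1,-1,-1,-1,-1,-1,-1],"travel":[[0,0,0],[0,0,0],[0,0,0],[0,0,0],[0,0,0],[0,0,0.02],[0,0,0.08],[0,0,0.16],[0,0,0.24],[0,0,0.34],[0,0,0.36],[0,0,0.36]],"spin":[0,0,0,0,0,0,0,0,0,0,0,0]}' 20
```

```text
t: 6.35
eef_pos: [0.4388, -0.2345, 0.2303]
ee_rot: [-1.311, 1.566, -0.05]
force: [-0.4, 0.0, -2.9]
width: 0.0394
```

```bash
python3 -m handwheel '{"gripper":[-1,-1,-1,-1,-1,-1,-1,-1,-1,-1,-1,-1],"travel":[[0.04,0.066,0.04],[0.09,0.14,0.04],[0.13,0.21,0.04],[0.17,0.28,0.04],[0.21,0.35,0.04],[0.25,0.42,0.04],[0.29,0.48,0.04],[0.322,0.529,0.04],[0.322,0.529,0.04],[0.322,0.529,0.04],[0.322,0.529,0.04],[0.322,0.529,0.04]],"spin":[0.05,0.13,0.2,0.27,0.34,0.41,0.47,0.53,0.53,0.53,0.53,0.53]}' 20
python3 - <<'E'
from h import *
W=cam("wrist"); save(W,"e_wrist"); save(W,"e_zoom",4,(170,60,370,210)); s=arm.get_state()
Rm=R.from_euler('xyz',s["ee_rot"]).as_matrix(); print(s["t"],s["eef_pos"],np.degrees(np.arctan2(Rm[1,2],Rm[0,2])))
for l,z in (("drawer_floor",.02),("drawer_pull",.046),("handle",.122),("pad_face",.035)):
  print(l,[(np.round(d["at"],1).tolist(),onz(W,d["at"],z).round(4).tolist(),round(d["conf"],2)) for d in spotter.tip_of("wrist",l)])
E
```

```text
t: 7.55
eef_pos: [0.5983, 0.0292, 0.2475]
ee_rot: [1.677, 1.57, -2.929]
force: [-0.4, -0.4, -3.0]
width: 0.0398
7.6 [0.59848154 0.02923125 0.24791203] 96.045466124569
drawer_floor [([269.5, 123.0], [0.5554, 0.0344, 0.02], 0.81), ([427.4, 238.8], [0.6757, 0.2459, 0.02], 0.64)]
drawer_pull [([268.6, 70.6], [0.5016, 0.0267, 0.046], 0.57)]
handle [([427.0, 238.7], [0.6366, 0.187, 0.122], 0.96)]
pad_face [([309.6, 205.5], [0.6432, 0.0908, 0.035], 0.7)]
```

View pics/e_wrist.png

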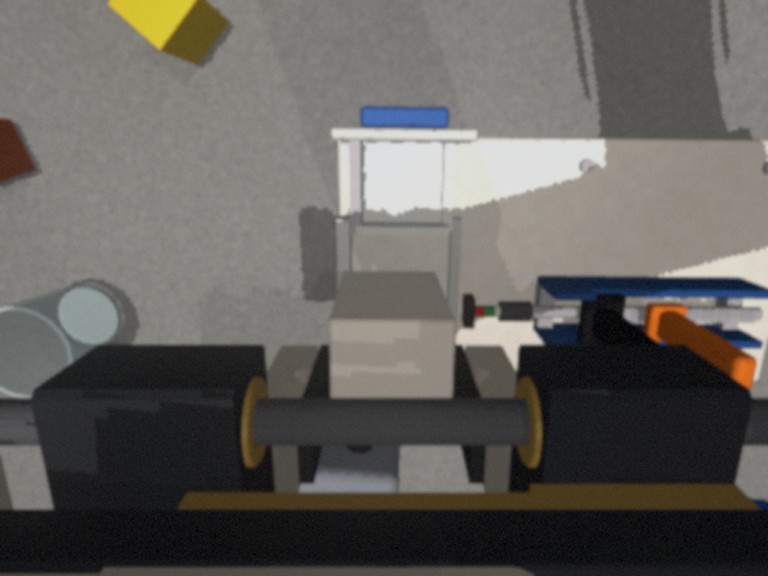

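View pics/e_zoom.png

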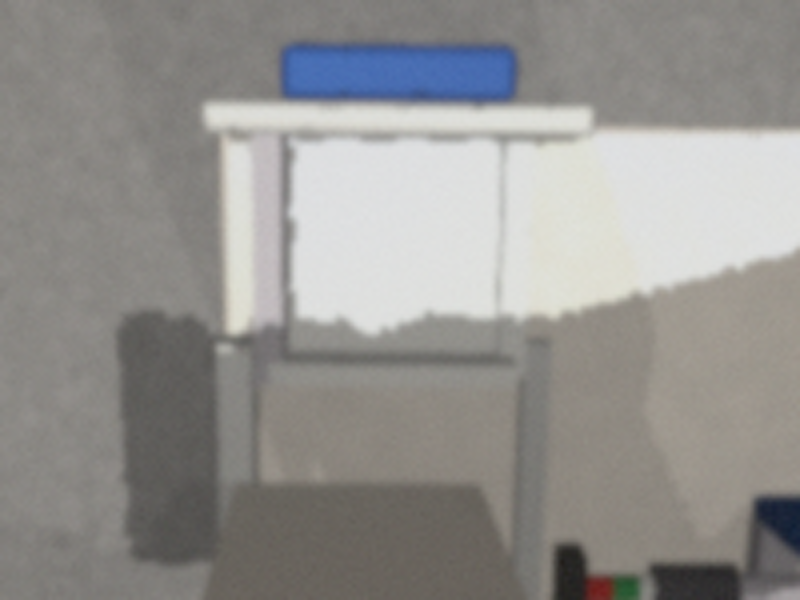

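```bash
python3 - <<'E'
from h import *
W=cam("wrist"); th=np.radians(6.0); X=np.array([np.cos(th),np.sin(th)]);Y=np.array([-np.sin(th),np.cos(th)])
def g(a,b,z): 
    p=onz(W,(a/4+170,b/4+60),z)[:2]; return p, np.array([p@X,p@Y])
for n,a,b,z in [("floor rl",290,357,.02),("floor rr",500,357,.02),("floor fl",290,137,.02),("floor fr",500,137,.02),("panel topout L",205,104,.053),("panel topout R",593,104,.053),("panel top in",400,133,.053),("pull front L",284,45,.052),("pull R",516,45,.052),("anvil out",222,250,.044),("anvil in",253,250,.044),("sill out",528,250,.026),("sill out top",528,250,.026),("pad L face",555,575,.035)]:
    p,q=g(a,b,z); print(n,p.round(4),q.round(4))
for p in [(.5554,.0344),(.5554,.0312),(.6432,.0908),(.5983,.0292)]: print(p, (np.array(p)@X).round(4),(np.array(p)@Y).round(4))
E
```

```text
floor rl [0.5893 0.0071] [ 0.5868 -0.0545]
floor rr [0.5829 0.0676] [0.5868 0.0063]
floor fl [0.5284 0.0016] [ 0.5256 -0.0536]
floor fr [0.5222 0.0594] [0.5256 0.0045]
panel topout L [ 0.5224 -0.0188] [ 0.5176 -0.0733]
panel topout R [0.5121 0.0785] [0.5175 0.0245]
panel top in [0.5242 0.0309] [ 0.5246 -0.0241]
pull front L [ 5.063e-01 -3.000e-04] [ 0.5035 -0.0532]
pull R [0.5002 0.0574] [0.5035 0.0048]
anvil out [ 0.5588 -0.0125] [ 0.5545 -0.0709]
anvil in [ 0.558  -0.0044] [ 0.5545 -0.0627]
sill out [0.5515 0.0706] [0.5559 0.0126]
sill out top [0.5515 0.0706] [0.5559 0.0126]
pad L face [0.6423 0.0902] [0.6482 0.0226]
(0.5554, 0.0344) 0.556 -0.0238
(0.5554, 0.0312) 0.5556 -0.027
(0.6432, 0.0908) 0.6492 0.0231
(0.5983, 0.0292) 0.5981 -0.0335
```

```bash
python3 -m handwheel '{"gripper":[-1,-1,-1,-1,-1,-1,-1,-1],"travel":[[-0.05,0.005,0],[-0.084,0.01,-0.04],[-0.084,0.01,-0.1],[-0.084,0.01,-0.16],[-0.084,0.01,-0.21],[-0.084,0.01,-0.25],[-0.084,0.01,-0.25],[-0.084,0.01,-0.25]],"spin":[0,0,0,0,0,0,0,0]}' 20
python3 - <<'E'
from h import *
W=cam("wrist"); save(W,"f_wrist"); D=cam("side"); save(D,"f_side",4,(180,110,360,250));S=cam("scene");save(S,"f_scene",4,(210,140,380,280)); s=arm.get_state()
print(s["t"],s["eef_pos"])
E
```

```text
t: 8.65
eef_pos: [0.5573, 0.0349, 0.1236]
ee_rot: [-2.83, 1.57, -1.153]
force: [0.6, -0.5, -2.4]
width: 0.0399
8.8 [0.55797685 0.03527463 0.12459249]
```

View pics/f_wrist.png

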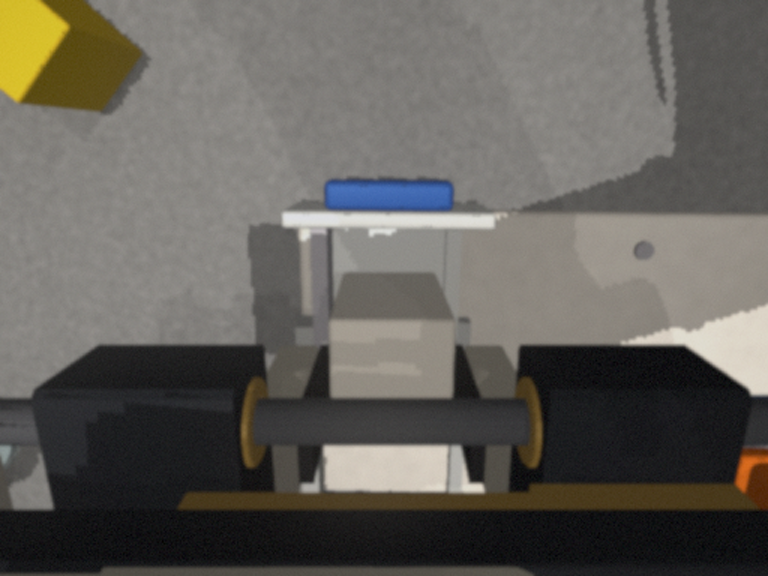

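View pics/f_scene.png

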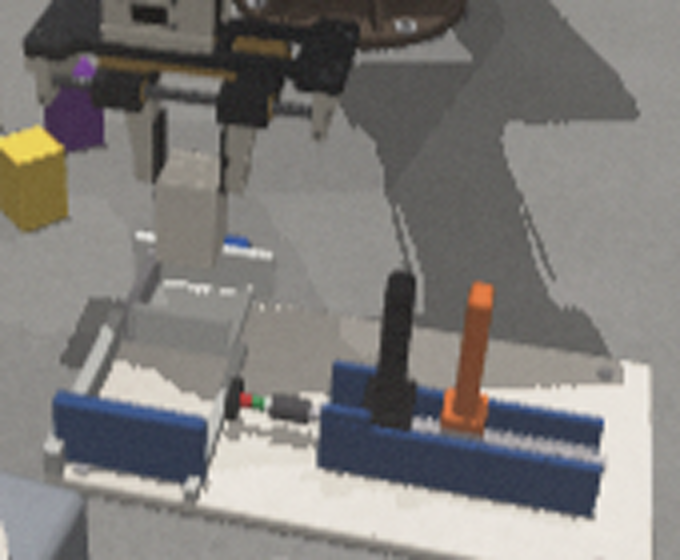

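```bash
python3 -m handwheel '{"gripper":[-1,-1,-1,-1,-1,-1,-1,-1],"travel":[[-0.003,-0.002,-0.03],[-0.003,-0.002,-0.06],[-0.003,-0.002,-0.08],[-0.003,-0.002,-0.095],[-0.003,-0.002,-0.105],[-0.003,-0.002,-0.108],[-0.003,-0.002,-0.108],[-0.003,-0.002,-0.108]],"spin":[0,0,0,0,0,0,0,0]}' 20
python3 - <<'E'
from h import *
W=cam("wrist"); save(W,"g_wrist"); S=cam("scene");save(S,"g_scene",4,(210,140,380,280)); s=arm.get_state()
print(s["t"],s["eef_pos"],s["force"])
E
```

```text
t: 9.6
eef_pos: [0.5558, 0.0341, 0.0695]
ee_rot: [-1.476, 1.57, 0.202]
force: [-0.3, 0.3, -2.3]
width: 0.0395
9.7 [0.55579241 0.03410851 0.06949916] [ 0.84810853  0.70905596 -2.51361322]
```

View pics/g_scene.png

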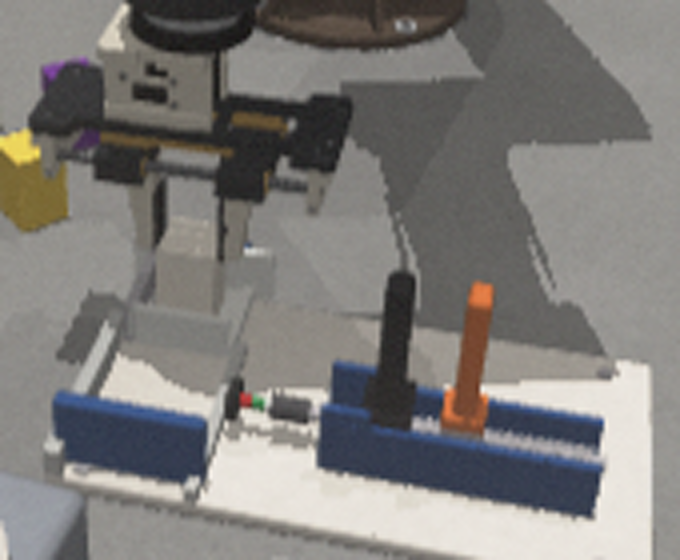

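```bash
python3 -m handwheel '{"gripper":[-1,-1,-1],"travel":[[0,0,-0.001],[0,0,-0.002],[0,0,-0.002]],"spin":[0,0,0]}' 20; python3 -m handwheel '{"gripper":[0,0.3,0.4,0.4,0.4,0.4],"travel":[[0,0,0],[0,0,0],[0,0,0],[0,0,0],[0,0,0],[0,0,0]],"spin":[0,0,0,0,0,0]}' 20
```

```text
t: 10.0
eef_pos: [0.5559, 0.0341, 0.0685]
ee_rot: [-1.537, 1.57, 0.141]
force: [1.1, -0.6, 1.0]
width: 0.04
t: 10.6
eef_pos: [0.5555, 0.034, 0.0681]
ee_rot: [1.912, 1.571, -2.694]
force: [-0.8, -0.1, -0.4]
width: 0.061
```

```bash
python3 -m handwheel '{"gripper":[0.4,0.4,0.4,0.4,0.4,0.4],"travel":[[0,0,0.04],[0,0,0.1],[0,0,0.18],[0,0,0.26],[0,0,0.3],[0,0,0.3]],"spin":[0,0,0,0,0,0]}' 20
python3 - <<'E'
from h import *
W=cam("wrist"); save(W,"i_wrist"); S=cam("scene");save(S,"i_scene",4,(210,140,380,280)); D=cam("side"); save(D,"i_side",4,(210,110,360,250));s=arm.get_state()
print(s["t"],s["eef_pos"],s["force"])
E
```

```text
t: 11.2
eef_pos: [0.5573, 0.0344, 0.2219]
ee_rot: [-1.399, 1.564, 0.278]
force: [-0.6, 0.1, -0.6]
width: 0.0612
11.35 [0.55492892 0.03393508 0.21731477] [-0.3886611  -0.00523882 -0.60752278]
```

View pics/i_wrist.png

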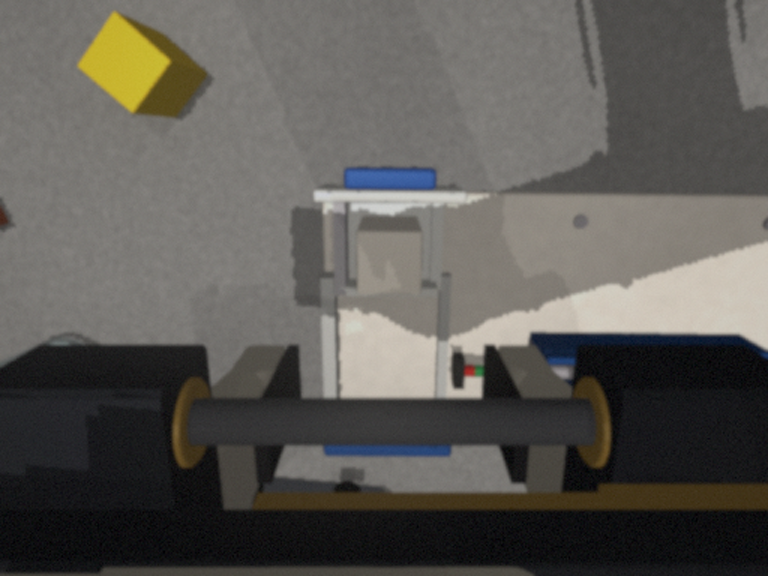

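View pics/i_scene.png

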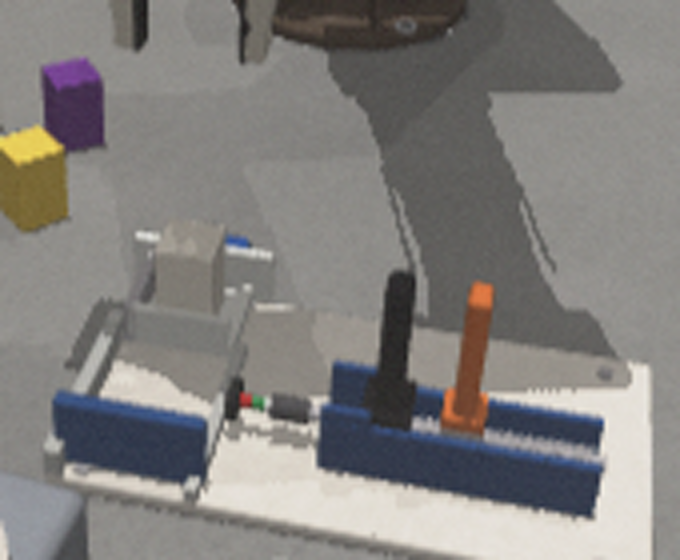

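The block stands upright in the tray, roughly centred (wrist columns 358–421 between tray edges 347–437). Next I'll move in front of the pull with the fingers shut.

```bash
python3 -m handwheel '{"gripper":[-1,-1,-1,-1,-1,-1,-1,-1,-1,-1,-1],"travel":[[-0.08,-0.009,0],[-0.172,-0.018,0],[-0.172,-0.018,-0.02],[-0.172,-0.018,-0.1],[-0.172,-0.018,-0.18],[-0.172,-0.018,-0.26],[-0.172,-0.018,-0.3],[-0.172,-0.018,-0.317],[-0.172,-0.018,-0.317],[-0.172,-0.018,-0.317],[-0.172,-0.018,-0.317]],"spin":[0,0,0,0,0,0,0,0,0,0,0]}' 30
python3 - <<'E'
from h import *
W=cam("wrist"); save(W,"j_wrist"); S=cam("scene");save(S,"j_scene",4,(210,140,380,280)); D=cam("side"); save(D,"j_side",4,(200,110,360,250));s=arm.get_state()
print(s["t"],s["eef_pos"],s["force"])
E
```

```text
t: 12.45
eef_pos: [0.4704, 0.0254, 0.0606]
ee_rot: [-1.282, 1.569, 0.396]
force: [-0.8, 0.2, 0.3]
width: 0.0007
12.6 [0.47009352 0.0252895  0.06051214] [-0.0377147  -0.33164313 -0.36886202]
```

View pics/j_wrist.png

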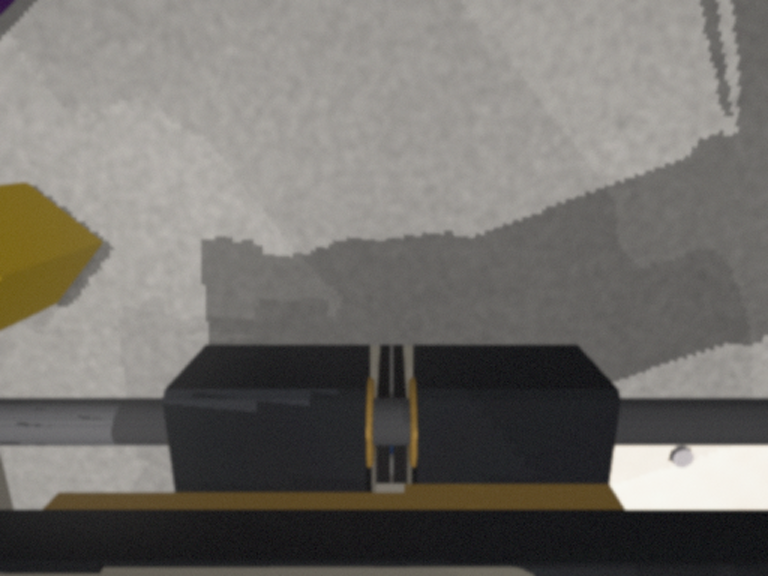

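View pics/j_side.png

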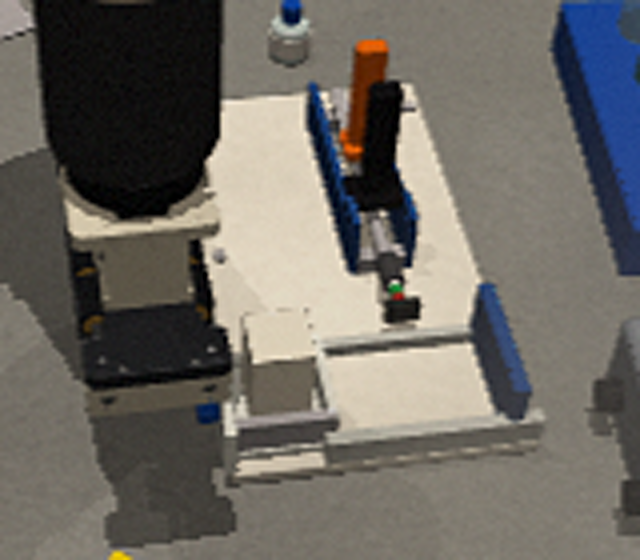

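```bash
python3 -m handwheel '{"gripper":[-1,-1,-1,-1,-1,-1,-1,-1,-1,-1,-1,-1,-1,-1,-1,-1,-1,-1,-1,-1],"travel":[[0.012,0.0013,0],[0.024,0.0025,0],[0.034,0.0036,0],[0.04,0.004,0],[0.046,0.005,0],[0.052,0.0054,0],[0.058,0.006,0],[0.064,0.0067,0],[0.072,0.0075,0],[0.082,0.0086,0],[0.0915,0.0096,0],[0.1015,0.0107,0],[0.1115,0.0117,0],[0.1215,0.0128,0],[0.1315,0.0138,0],[0.141,0.0148,0],[0.151,0.0159,0],[0.161,0.017,0],[0.171,0.018,0],[0.181,0.019,0]],"spin":[0,0,0,0,0,0,0,0,0,0,0,0,0,0,0,0,0,0,0,0]}' 30
python3 - <<'E'
from h import *
D=cam("side"); save(D,"k_side",4,(200,110,360,250));s=arm.get_state()
print(s["t"],s["eef_pos"],s["force"])
E
```

```text
t: 14.6
eef_pos: [0.5604, 0.0345, 0.0596]
ee_rot: [2.622, 1.571, -1.984]
force: [-2.2, -0.8, 2.7]
width: 0.0006
14.65 [0.56134522 0.03472862 0.05962031] [1.36217415 0.29029469 0.49526193]
```

View pics/k_side.png

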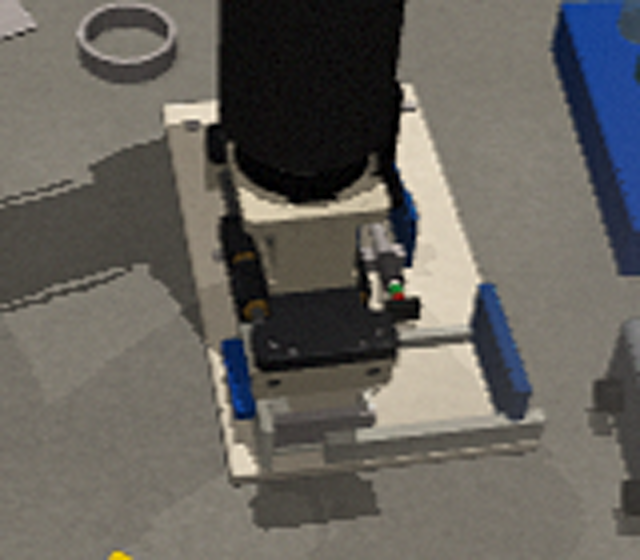

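```bash
python3 - <<'E'
from h import *
W=cam("wrist"); save(W,"l_wrist"); S=cam("scene");save(S,"l_scene",4,(210,140,380,280));
E
```

```text
(no output)
```

View pics/l_wrist.png

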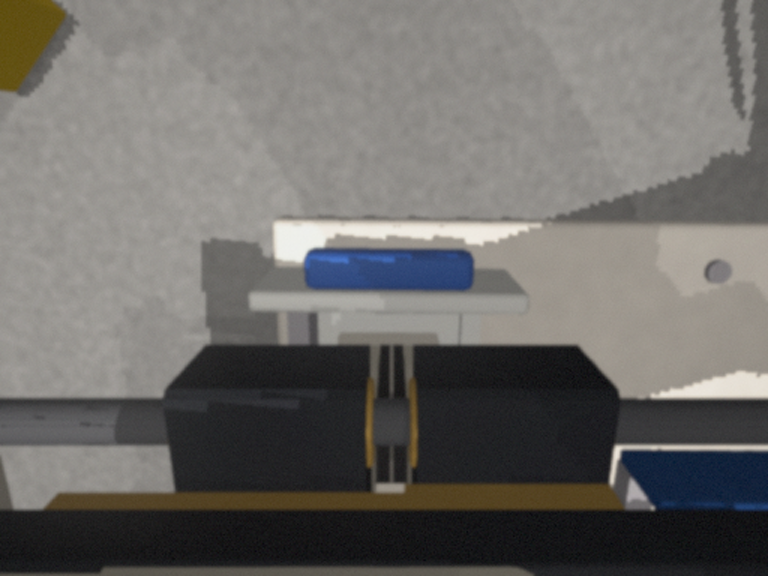

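View pics/l_scene.png

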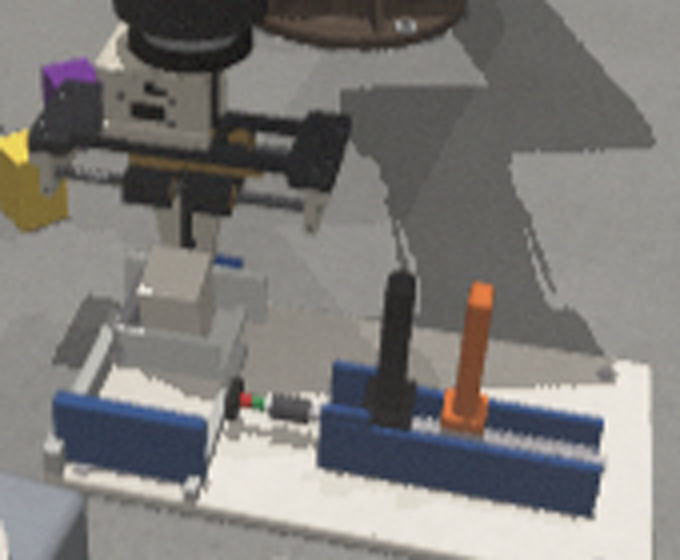

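The fingers have passed over the pull and panel and are touching the block, which has pushed the drawer in about 20 mm. I'll back off and look before doing anything else.

```bash
python3 -m handwheel '{"gripper":[-1,-1,-1,-1,-1,-1,-1,-1],"travel":[[-0.01,-0.001,0],[-0.016,-0.0016,0],[-0.016,-0.0016,0.06],[-0.016,-0.0016,0.14],[-0.016,-0.0016,0.24],[-0.016,-0.0016,0.32],[-0.016,-0.0016,0.32],[-0.016,-0.0016,0.32]],"spin":[0,0,0,0,0,0,0,0]}' 30
python3 - <<'E'
from h import *
W=cam("wrist"); save(W,"m_wrist"); S=cam("scene");save(S,"m_scene",4,(210,140,380,280)); D=cam("side"); save(D,"m_side",5,(235,160,345,250));s=arm.get_state()
print(s["t"],s["eef_pos"],s["force"])
E
```

```text
t: 15.55
eef_pos: [0.5521, 0.034, 0.2208]
ee_rot: [-1.154, 1.568, 0.523]
force: [-0.5, -0.3, -0.7]
width: 0.0002
15.7 [0.55103519 0.0335287  0.21826812] [ 0.29819246 -0.47481769 -0.14354817]
```

View pics/m_wrist.png

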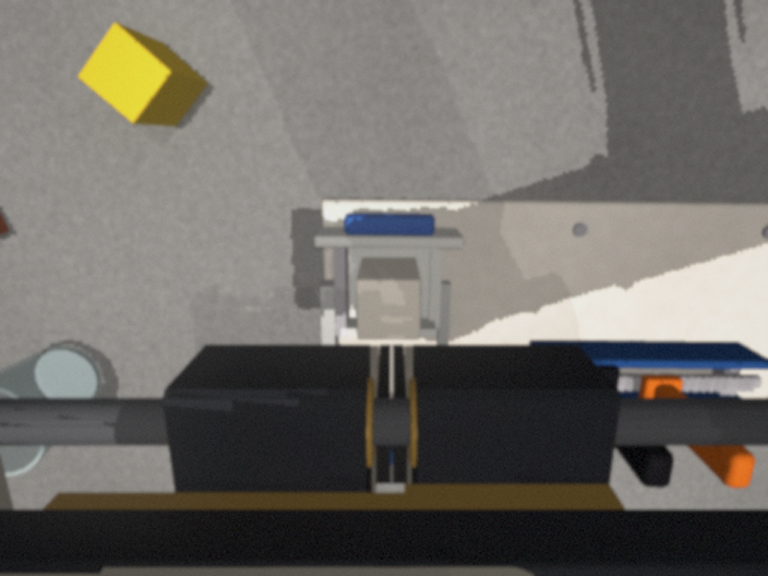

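View pics/m_scene.png

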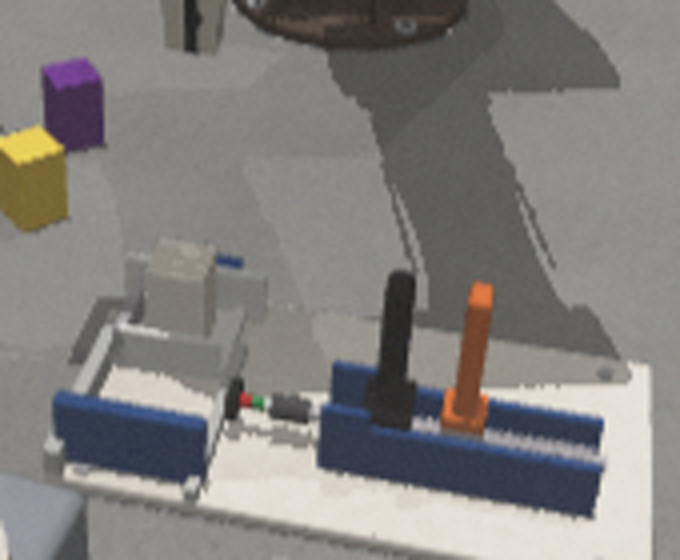

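View pics/m_side.png

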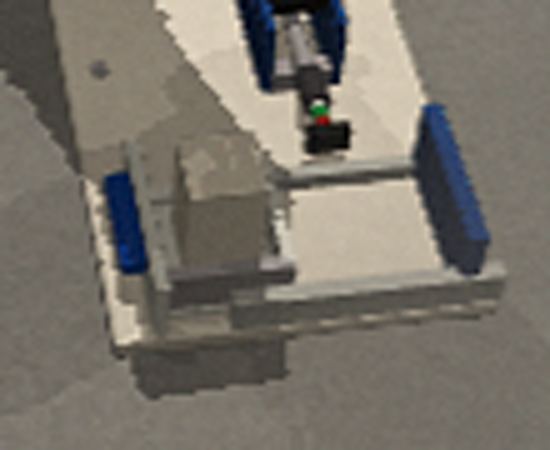

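```bash
python3 - <<'E'
from h import *
W=cam("wrist"); save(W,"m_zoom",6,(205,135,315,235)); 
for l,z in (("drawer_floor",.02),("drawer_pull",.046),("white_mid",.052)):
  print(l,[(np.round(d["at"],1).tolist(),onz(W,d["at"],z).round(4).tolist(),round(d["conf"],2)) for d in spotter.tip_of("wrist",l)][:2])
S=cam("scene")
# fingertip height check: tip pixel in scene m_scene ~ (180,50),(205,53) /4+(210,140)
s=arm.get_state(); p=s["eef_pos"]
for dz in (0,.01,.019,.03): print(dz,(proj(S,p-[0,0,dz])-[210,140])*4)
E
```

```text
drawer_floor []
drawer_pull [([260.9, 141.4], [0.5224, 0.0303, 0.046], 0.68)]
white_mid [([260.7, 195.3], [0.5757, 0.0358, 0.052], 0.79), ([99.2, 55.1], [0.4596, -0.1236, 0.052], 0.57)]
0 [194.91284787  58.88151976]
0.01 [194.83789864  73.09210132]
0.019 [194.77124481  85.72985356]
0.03 [194.6907897  100.98436769]
```

View pics/m_zoom.png

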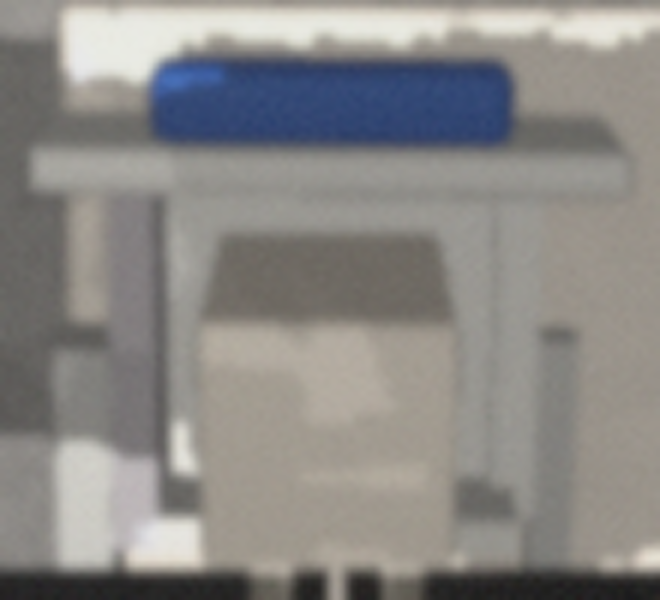

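```bash
python3 -m handwheel '{"gripper":[-1,-1,-1,-1,-1,-1,-1,-1,-1,-1,-1,-1],"travel":[[-0.07,-0.007,0],[-0.135,-0.014,0],[-0.135,-0.014,-0.04],[-0.135,-0.014,-0.12],[-0.135,-0.014,-0.2],[-0.135,-0.014,-0.26],[-0.135,-0.014,-0.3],[-0.135,-0.014,-0.33],[-0.135,-0.014,-0.35],[-0.135,-0.014,-0.364],[-0.135,-0.014,-0.364],[-0.135,-0.014,-0.364]],"spin":[0,0,0,0,0,0,0,0,0,0,0,0]}' 30
python3 - <<'E'
from h import *
S=cam("scene");save(S,"n_scene",5,(215,140,325,260)); D=cam("side"); save(D,"n_side",5,(215,140,345,250));s=arm.get_state()
print(s["t"],s["eef_pos"],s["force"])
E
```

```text
t: 17.15
eef_pos: [0.4848, 0.0268, 0.038]
ee_rot: [-1.435, 1.57, 0.243]
force: [-0.3, -0.2, -0.6]
width: 0.0002
17.25 [0.4850404  0.02693815 0.03829165] [-0.18513384  0.50838575 -0.31545302]
```

View pics/n_scene.png

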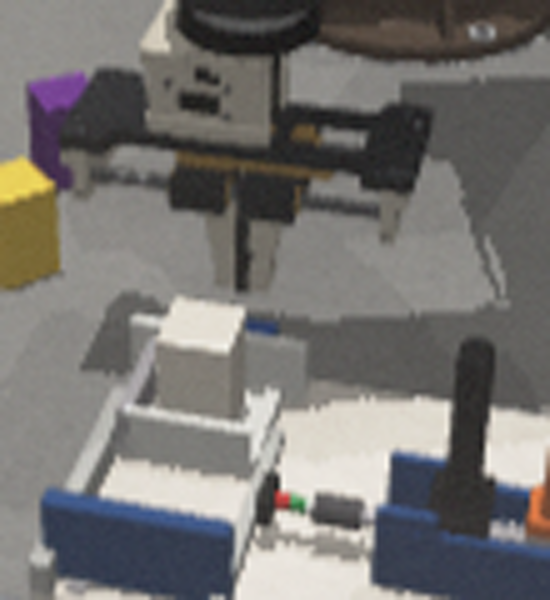

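View pics/n_side.png

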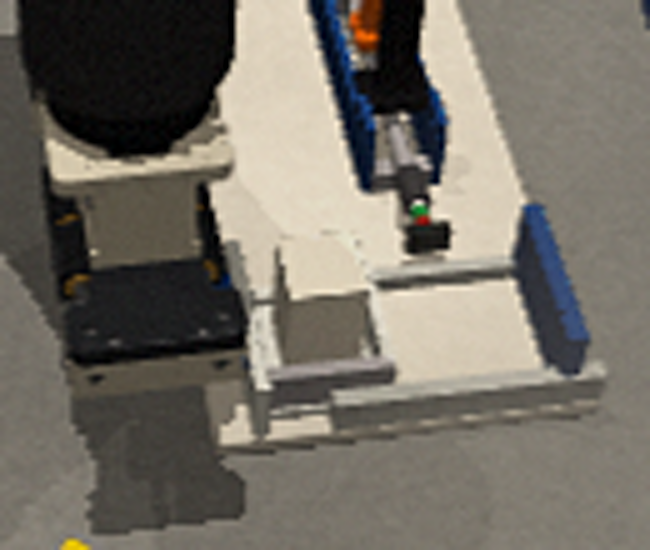

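```bash
python3 - <<'E'
from h import *
S=cam("scene")
for z in (0,.01,.02,.03,.038,.045,.055): print(z,(proj(S,[.485,.027,z])-[215,140])*5)
print((proj(S,[.485,.027,.0383+.047])-[215,140])*5)
E
```

```text
0 [244.86449838 346.38401631]
0.01 [245.08246472 332.84537428]
0.02 [245.30275304 319.16250577]
0.03 [245.52540065 305.33309379]
0.038 [245.705243   294.16246407]
0.045 [245.86387931 284.30901526]
0.055 [246.09259366 270.10277695]
[246.80101003 226.10059003]
```

```bash
python3 -m handwheel '{"gripper":[-1,-1,-1,-1,-1,-1,-1,-1,-1,-1,-1,-1,-1,-1,-1,-1,-1,-1,-1,-1],"travel":[[0,0,-0.01],[0,0,-0.02],[0.012,0.0013,-0.02],[0.024,0.0025,-0.02],[0.034,0.0036,-0.02],[0.04,0.004,-0.02],[0.046,0.005,-0.02],[0.052,0.0054,-0.02],[0.058,0.006,-0.02],[0.064,0.0067,-0.02],[0.072,0.0075,-0.02],[0.08,0.0084,-0.02],[0.09,0.0095,-0.02],[0.1,0.0105,-0.02],[0.11,0.0116,-0.02],[0.12,0.0126,-0.02],[0.13,0.0137,-0.02],[0.13,0.0137,-0.02],[0.13,0.0137,-0.02],[0.13,0.0137,-0.02]],"spin":[0,0,0,0,0,0,0,0,0,0,0,0,0,0,0,0,0,0,0,0]}' 30
python3 - <<'E'
from h import *
S=cam("scene");save(S,"o_scene",5,(215,140,325,260)); D=cam("side"); save(D,"o_side",5,(215,140,345,250));s=arm.get_state()
print(s["t"],s["eef_pos"],s["force"])
E
```

```text
t: 19.3
eef_pos: [0.55, 0.0339, 0.0278]
ee_rot: [-1.275, 1.57, 0.402]
force: [1.0, 0.5, -0.2]
width: 0.0008
19.4 [0.54972483 0.03380882 0.02775622] [ 0.12726166  0.75544699 -0.15400694]
```

View pics/o_scene.png

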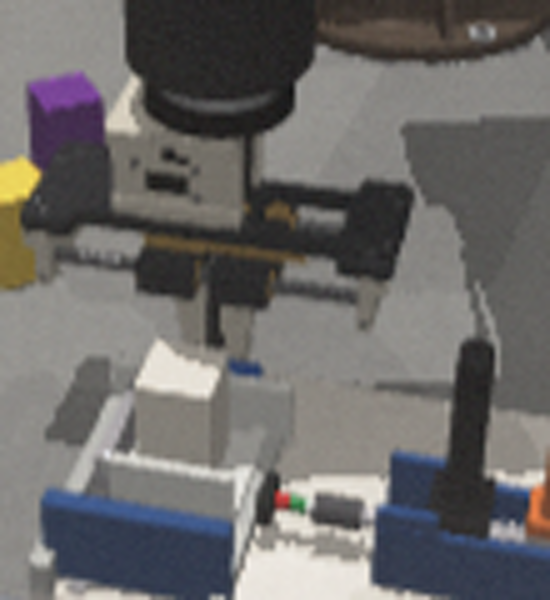

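View pics/o_side.png

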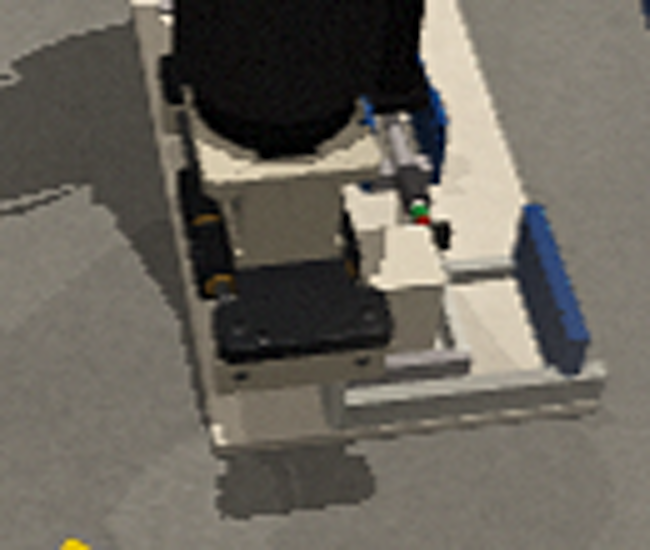

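```bash
python3 -m handwheel '{"gripper":[-1,-1,-1,-1,-1,-1,-1,-1,-1,-1,-1],"travel":[[0.008,0.0008,0],[0.016,0.0017,0],[0.024,0.0025,0],[0.032,0.0034,0],[0.04,0.0042,0],[0.048,0.005,0],[0.056,0.0059,0],[0.063,0.0066,0],[0.069,0.0072,0],[0.074,0.0078,0],[0.074,0.0078,0]],"spin":[0,0,0,0,0,0,0,0,0,0,0]}' 30
python3 - <<'E'
from h import *
s=arm.get_state()
print(s["t"],s["eef_pos"],s["force"])
E
```

```text
t: 20.5
eef_pos: [0.5853, 0.0371, 0.0272]
ee_rot: [1.695, 1.568, -2.912]
force: [-5.0, -0.3, 1.6]
width: 0.0007
20.5 [0.5853431  0.03710998 0.0271689 ] [-5.01875955 -0.30751751  1.60860835]
```

```bash
python3 -m handwheel '{"gripper":[-1,-1,-1,-1],"travel":[[0.003,0.0003,0],[0.006,0.0006,0],[0.008,0.0008,0],[0.008,0.0008,0]],"spin":[0,0,0,0]}' 30
python3 - <<'E'
from h import *
s=arm.get_state()
print(s["t"],s["eef_pos"],s["force"])
S=cam("scene");save(S,"p_scene",5,(215,140,325,260)); D=cam("side"); save(D,"p_side",5,(215,140,345,250))
E
```

```text
t: 20.9
eef_pos: [0.5854, 0.0368, 0.0268]
ee_rot: [1.659, 1.562, -2.948]
force: [-18.1, 1.6, 12.4]
width: 0.0005
20.9 [0.58541112 0.0368342  0.02675022] [-18.07317357   1.625407    12.41671769]
```

View pics/p_scene.png

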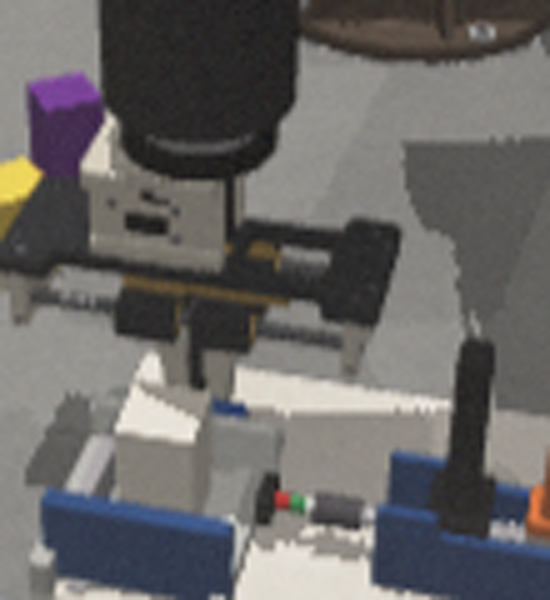

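View pics/p_side.png

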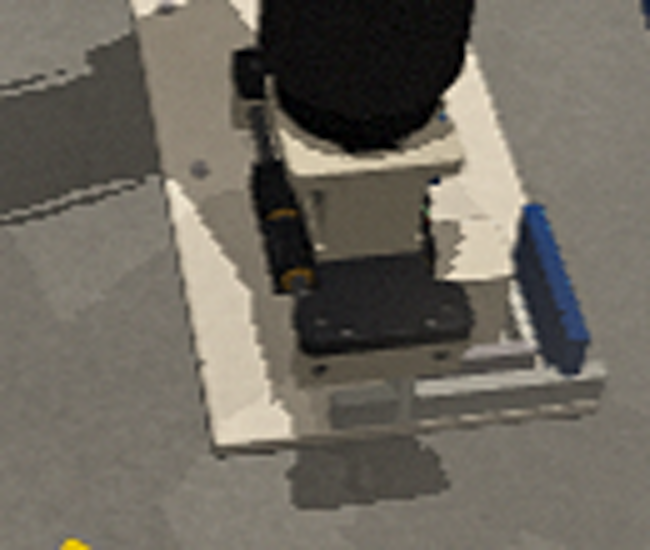

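```bash
python3 -m handwheel '{"gripper":[-1,-1,-1,-1,-1,-1,-1,-1,-1,-1],"travel":[[-0.01,-0.001,0],[-0.03,-0.003,0],[-0.07,-0.007,0],[-0.07,-0.007,0.06],[-0.07,-0.007,0.14],[-0.07,-0.007,0.24],[-0.05,-0.007,0.34],[-0.02,-0.007,0.44],[-0.02,-0.007,0.48],[-0.02,-0.007,0.48]],"spin":[0,0,0,0,0,0,0,0,0,0]}' 30
python3 - <<'E'
from h import *
W=cam("wrist"); save(W,"q_wrist"); save(W,"q_zoom",5,(200,100,350,220));s=arm.get_state()
print(s["t"],s["eef_pos"],s["force"])
for l,z in (("drawer_floor",.02),("drawer_pull",.046),("white_mid",.052),("pad_face",.035),("handle",.122),("trigger_mid",.122)):
  print(l,[(np.round(d["at"],1).tolist(),onz(W,d["at"],z).round(4).tolist(),round(d["conf"],2)) for d in spotter.tip_of("wrist",l)][:2])
E
```

```text
t: 22.0
eef_pos: [0.5829, 0.0349, 0.2722]
ee_rot: [-1.413, 1.562, 0.265]
force: [0.6, 0.6, 0.1]
width: 0.0005
22.05 [0.58154542 0.03480432 0.26956732] [-0.56664111  0.12453837 -1.23655647]
drawer_floor [([258.2, 207.6], [0.6526, 0.0391, 0.02], 0.88)]
drawer_pull [([260.2, 167.1], [0.5935, 0.0354, 0.046], 0.83)]
white_mid [([119.9, 22.7], [0.4574, -0.1234, 0.052], 0.86), ([257.9, 208.1], [0.6421, 0.0378, 0.052], 0.74)]
pad_face [([300.4, 211.1], [0.6464, 0.0915, 0.035], 0.7)]
handle [([409.1, 244.1], [0.6399, 0.1912, 0.122], 0.65)]
trigger_mid [([452.2, 241.8], [0.6328, 0.2337, 0.122], 0.57)]
```

View pics/q_wrist.png

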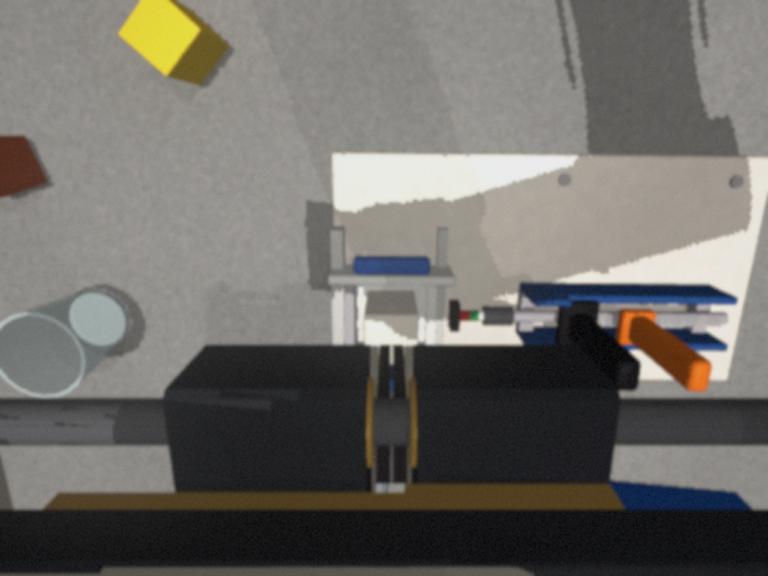

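View pics/q_zoom.png

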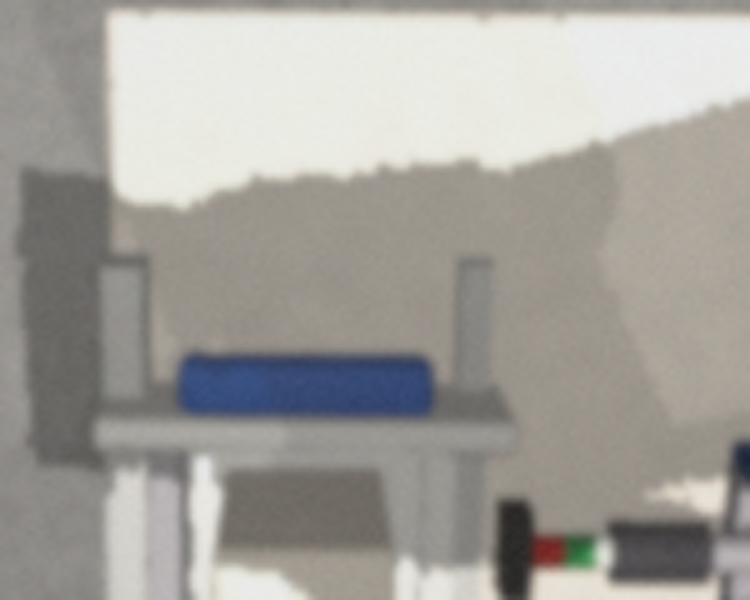

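Drawer is shut: its floor is now on the pad's line (press x 0.653 against 0.652), and the block is upright. Next I'll view the grips from above.

```bash
python3 -m handwheel '{"gripper":[1,1,1,1,1,1,1],"travel":[[0.01,0.09,0],[0.02,0.18,0],[0.03,0.27,0],[0.04,0.342,0],[0.04,0.342,0],[0.04,0.342,0],[0.04,0.342,0]],"spin":[0,0,0,0,0,0,0]}' 30
python3 - <<'E'
from h import *
W=cam("wrist"); save(W,"r_wrist");s=arm.get_state()
print(s["t"],s["eef_pos"],s["force"],s["width"])
for l,z in (("pad_face",.035),("handle",.122),("trigger_mid",.122)):
  for d in spotter.tip_of("wrist",l)[:2]:
    p=onz(W,d["at"],z); c,sn=np.cos(.1047),np.sin(.1047); print(l,np.round(d["at"],1),p.round(4),"press",round(p[0]*c+p[1]*sn,4),round(p[1]*c-p[0]*sn,4),round(d["conf"],2))
E
```

```text
t: 23.05
eef_pos: [0.6002, 0.2049, 0.267]
ee_rot: [2.127, 1.57, -2.479]
force: [0.3, -0.2, -0.8]
width: 0.0509
23.1 [0.60035602 0.20451736 0.26736955] [ 0.53081484 -0.22927502  0.27785218] 0.054607957803344036
pad_face [164.3 186.2] [0.6455 0.0925 0.035 ] press 0.6516 0.0245 0.59
handle [241.9 211.9] [0.6373 0.1902 0.122 ] press 0.6537 0.1225 0.84
handle [114.5 141. ] [0.5819 0.0693 0.122 ] press 0.5859 0.0081 0.49
trigger_mid [287.6 211. ] [0.6318 0.2337 0.122 ] press 0.6527 0.1664 0.93
```

View pics/r_wrist.png

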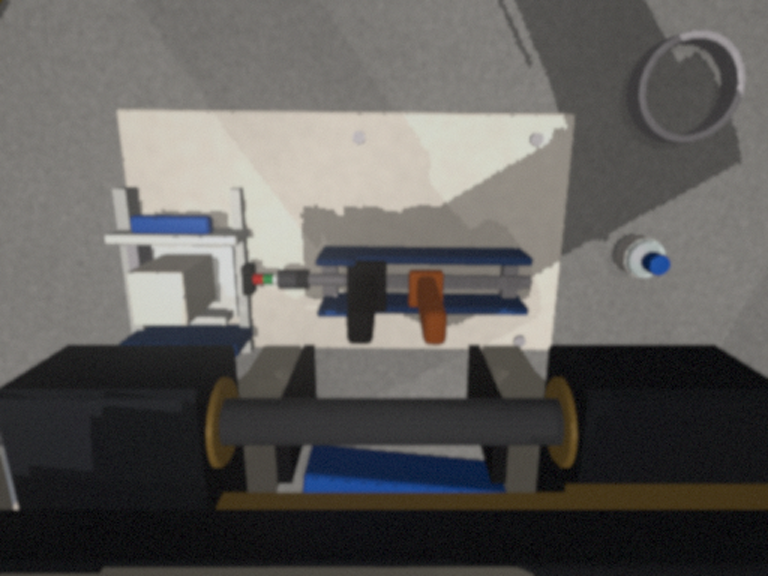

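```bash
python3 -m handwheel '{"gripper":[1,1,1,1,1,1,1,1,1,1,1,1],"travel":[[0.03,0.006,0],[0.068,0.0134,0],[0.068,0.0134,0],[0.068,0.0134,-0.06],[0.068,0.0134,-0.12],[0.068,0.0134,-0.18],[0.068,0.0134,-0.22],[0.068,0.0134,-0.26],[0.068,0.0134,-0.29],[0.068,0.0134,-0.318],[0.068,0.0134,-0.318],[0.068,0.0134,-0.318]],"spin":[0,0,0,0,0,0,0,0,0,0,0,0]}' 30
python3 - <<'E'
from h import *
W=cam("wrist"); save(W,"s_wrist");S=cam("scene");save(S,"s_scene",4,(230,130,400,270));s=arm.get_state()
print(s["t"],s["eef_pos"],s["force"],s["width"])
E
```

```text
t: 24.45
eef_pos: [0.6348, 0.212, 0.109]
ee_rot: [-1.931, 1.57, -0.254]
force: [0.2, 0.5, 0.3]
width: 0.0874
24.55 [0.63514284 0.2123674  0.10971056] [ 0.34553555 -0.12715768  0.73082569] 0.08772961283179442
```

View pics/s_wrist.png

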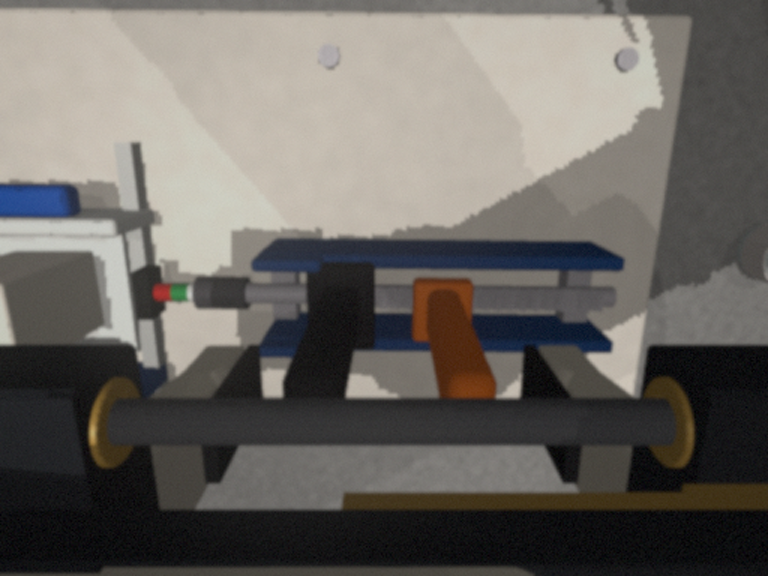

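View pics/s_scene.png

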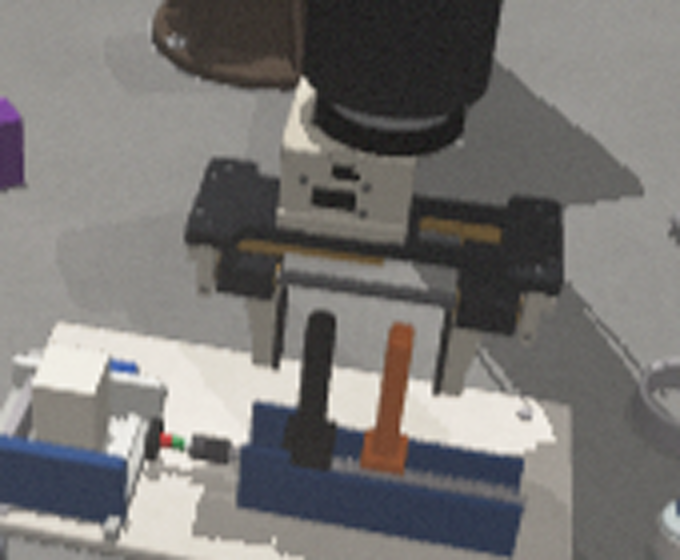

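```bash
python3 -m handwheel '{"gripper":[1,1,1,1,1,1,1,1,1,1,1],"travel":[[0.001,-0.01,0],[0.002,-0.02,0],[0.0027,-0.0259,0],[0.003,-0.0298,0],[0.0036,-0.0338,0],[0.004,-0.0378,0],[0.0044,-0.0418,0],[0.0048,-0.0457,0],[0.0052,-0.0497,0],[0.0056,-0.0537,0],[0.0056,-0.0537,0]],"spin":[0,0,0,0,0,0,0,0,0,0,0]}' 30
python3 - <<'E'
from h import *
W=cam("wrist"); save(W,"t_wrist");S=cam("scene");save(S,"t_scene",4,(230,130,400,270));s=arm.get_state()
print(s["t"],s["eef_pos"],s["force"],s["width"])
E
```

```text
t: 25.65
eef_pos: [0.6374, 0.1863, 0.1087]
ee_rot: [-0.485, 1.569, 1.193]
force: [-1.8, 5.2, 2.4]
width: 0.0878
25.75 [0.63736262 0.18637556 0.10871682] [-1.98924079  5.71590465  1.29134421] 0.08747744987065294
```

View pics/t_wrist.png

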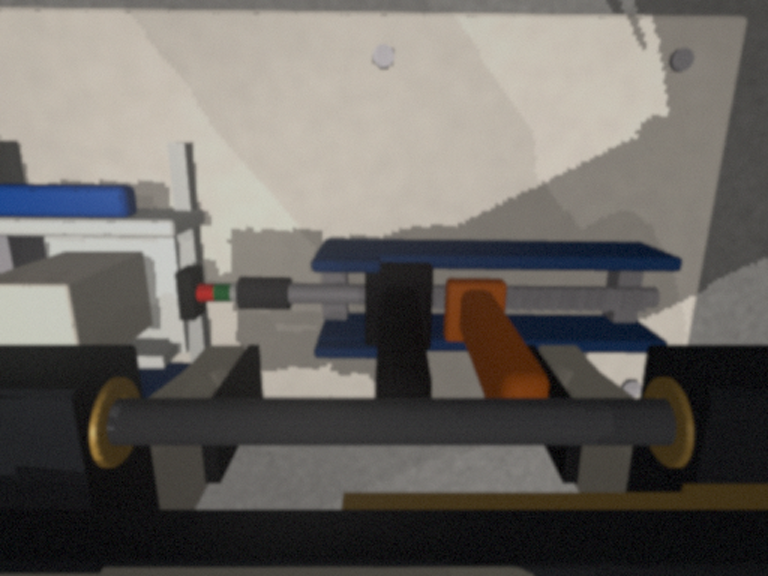

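```bash
python3 -m handwheel '{"gripper":[1,1,1,1,1,1],"travel":[[0.0004,-0.004,0],[0.0008,-0.008,0],[0.0012,-0.012,0],[0.0016,-0.015,0],[0.0018,-0.017,0],[0.0018,-0.017,0]],"spin":[0,0,0,0,0,0]}' 30
python3 - <<'E'
from h import *
W=cam("wrist"); save(W,"u_wrist");s=arm.get_state()
print(s["t"],s["eef_pos"],s["force"],s["eef_pos"][1]*.9945-s["eef_pos"][0]*.1045)
E
```

```text
t: 26.35
eef_pos: [0.6382, 0.1781, 0.1087]
ee_rot: [-0.405, 1.569, 1.273]
force: [-2.1, 6.7, 2.7]
width: 0.0879
26.4 [0.63817458 0.17808656 0.1087331 ] [-3.31344599  7.30591938  1.66051275] 0.11041783625489365
```

View pics/u_wrist.png

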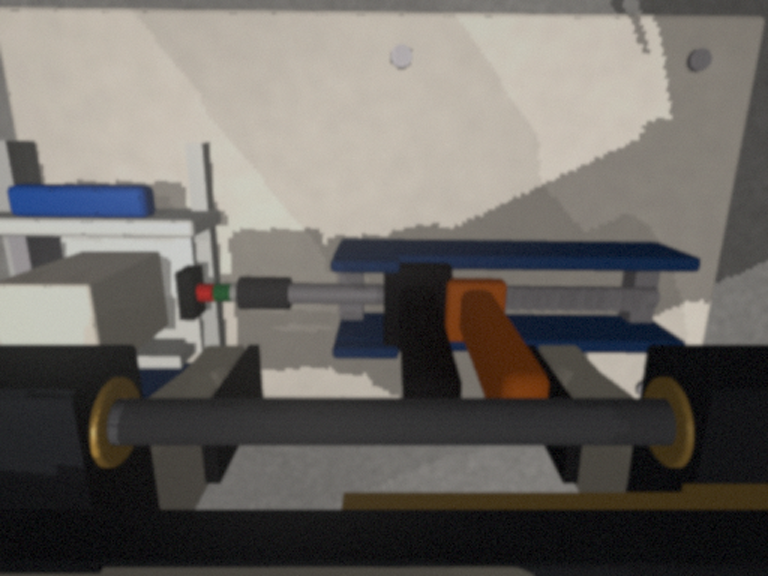

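```bash
python3 - <<'E'
from h import *
W=cam("wrist")
def pr(p): return round(p[0]*.9945+p[1]*.1045,4), round(p[1]*.9945-p[0]*.1045,4)
print("pad face",pr(onz(W,(178/1.5,292/1.5),.035)))
print("block top right edge", pr(onz(W,(160/1.5,254/1.5),.084)), pr(onz(W,(93/1.5,288/1.5),.084)))
print([ (d["at"],pr(onz(W,d["at"],.035)),d["conf"]) for d in spotter.tip_of("wrist","pad_face")])
E
python3 -m handwheel '{"gripper":[1,1,1,1,1,1,1,1],"travel":[[-0.001,0.01,0],[-0.002,0.02,0],[-0.003,0.03,0],[-0.004,0.04,0],[-0.0048,0.046,0],[-0.0048,0.046,0],[-0.0048,0.046,0],[-0.0048,0.046,0]],"spin":[0,0,0,0,0,0,0,0]}' 30
python3 - <<'E'
from h import *
W=cam("wrist"); save(W,"v_wrist");s=arm.get_state()
def pr(p): return round(p[0]*.9945+p[1]*.1045,4), round(p[1]*.9945-p[0]*.1045,4)
print(s["t"],s["eef_pos"],s["force"],s["eef_pos"][1]*.9945-s["eef_pos"][0]*.1045)
print([ (d["at"],pr(onz(W,d["at"],.035)),d["conf"]) for d in spotter.tip_of("wrist","pad_face")])
E
```

```text
pad face (np.float64(0.6505), np.float64(0.0068))
block top right edge (np.float64(0.6209), np.float64(0.0228)) (np.float64(0.6343), np.float64(-0.0045))
[([124.2, 193.3], (np.float64(0.6494), np.float64(0.0109)), 0.62)]
t: 27.3
eef_pos: [0.6357, 0.1994, 0.1084]
ee_rot: [2.173, 1.57, -2.433]
force: [0.0, 0.1, 1.0]
width: 0.0877
27.35 [0.6357592  0.19942428 0.10849862] [-0.31586464  0.45291268 -0.59815767] 0.13189061312072603
[([95.1, 196.5], (np.float64(0.6515), np.float64(0.0108)), 0.62)]
```

View pics/v_wrist.png

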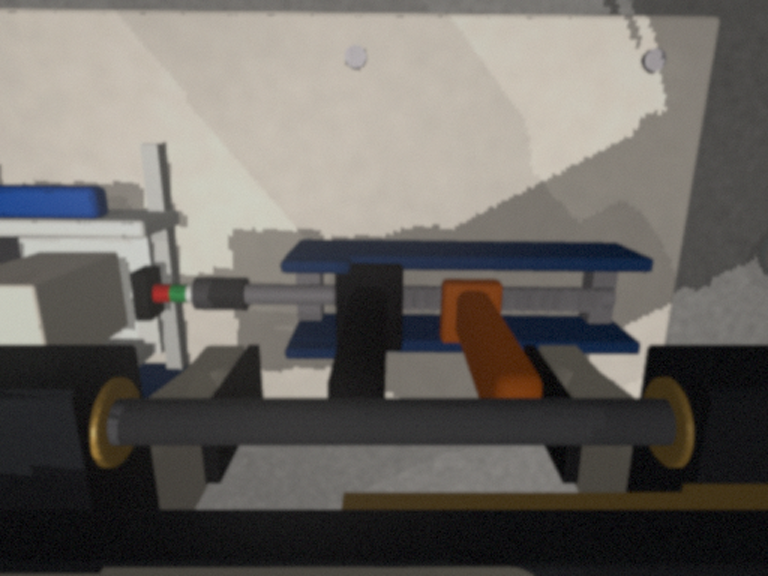

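```bash
python3 -m handwheel '{"gripper":[1,1,1,1,1,1,1,1,1,1,1,1,1],"travel":[[0.0004,-0.004,0],[0.0008,-0.008,0],[0.0013,-0.012,0],[0.0017,-0.016,0],[0.002,-0.02,0],[0.0025,-0.024,0],[0.003,-0.028,0],[0.0034,-0.032,0],[0.0038,-0.036,0],[0.0042,-0.039,0],[0.0044,-0.042,0],[0.0046,-0.044,0],[0.0046,-0.044,0]],"spin":[0,0,0,0,0,0,0,0,0,0,0,0,0]}' 30
python3 - <<'E'
from h import *
W=cam("wrist"); save(W,"w_wrist");s=arm.get_state()
def pr(p): return round(p[0]*.9945+p[1]*.1045,4), round(p[1]*.9945-p[0]*.1045,4)
print(s["t"],s["eef_pos"],s["force"],s["eef_pos"][1]*.9945-s["eef_pos"][0]*.1045)
print([ (d["at"],pr(onz(W,d["at"],.035)),d["conf"]) for d in spotter.tip_of("wrist","pad_face")])
S=cam("scene");save(S,"w_scene",6,(215,180,325,270))
E
```

```text
t: 28.7
eef_pos: [0.6379, 0.1793, 0.1085]
ee_rot: [-0.228, 1.568, 1.45]
force: [-2.1, 8.4, -0.4]
width: 0.0878
28.75 [0.63784825 0.17931043 0.1084863 ] [-3.38303969  6.44855427 -1.9997708 ] 0.11166908359164135
[([100.6, 197.4], (np.float64(0.6523), np.float64(-0.0052)), 0.72)]
```

View pics/w_wrist.png

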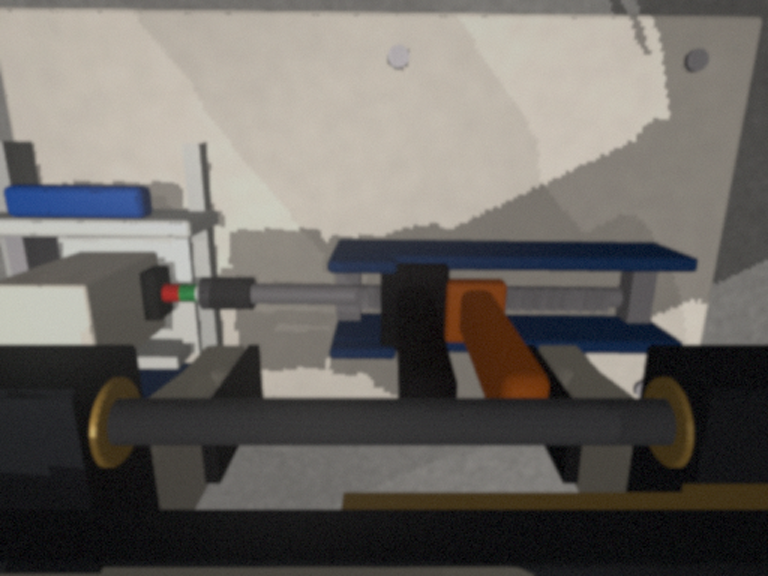

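View pics/w_scene.png

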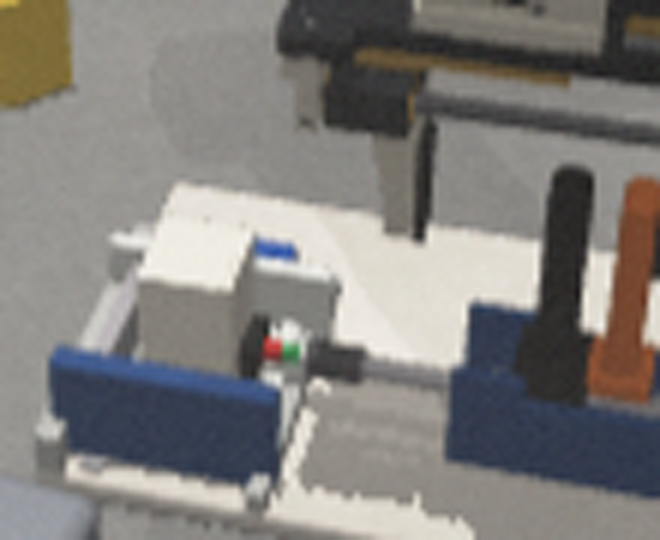

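```bash
python3 -m handwheel '{"gripper":[1,1,1,1,1,1,1,1],"travel":[[-0.001,0.01,0],[-0.002,0.02,0],[-0.003,0.03,0],[-0.004,0.038,0],[-0.0045,0.043,0],[-0.0045,0.043,0],[-0.0045,0.043,0],[-0.0045,0.043,0]],"spin":[0,0,0,0,0,0,0,0]}' 30
python3 -m handwheel '{"gripper":[1,1,1,1,1,1,1,1,1,1],"travel":[[0.0004,-0.004,0],[0.0008,-0.008,0],[0.0013,-0.012,0],[0.0017,-0.015,0],[0.0018,-0.018,0],[0.0021,-0.021,0],[0.0024,-0.023,0],[0.0026,-0.025,0],[0.0027,-0.026,0],[0.0027,-0.026,0]],"spin":[0,0,0,0,0,0,0,0,0,0]}' 30
python3 - <<'E'
from h import *
W=cam("wrist"); save(W,"x_wrist",5,(60,150,200,240));s=arm.get_state()
def pr(p): return round(p[0]*.9945+p[1]*.1045,4), round(p[1]*.9945-p[0]*.1045,4)
print(s["t"],s["eef_pos"],s["force"],s["eef_pos"][1]*.9945-s["eef_pos"][0]*.1045)
print([ (d["at"],pr(onz(W,d["at"],.035)),d["conf"]) for d in spotter.tip_of("wrist","pad_face")])
S=cam("scene");save(S,"x_scene",6,(215,180,325,270))
E
```

```text
t: 29.65
eef_pos: [0.6358, 0.1989, 0.1086]
ee_rot: [2.619, 1.571, -1.987]
force: [-0.1, -0.8, 0.8]
width: 0.0879
t: 30.65
eef_pos: [0.637, 0.1878, 0.1085]
ee_rot: [-0.273, 1.568, 1.404]
force: [-2.5, 8.1, -1.0]
width: 0.0876
30.7 [0.63704014 0.18784029 0.10846966] [-1.77355742  8.0329502  -0.73350122] 0.12023647671032282
[([76.8, 195.7], (np.float64(0.6511), np.float64(-0.0137)), 0.9)]
```

View pics/x_wrist.png

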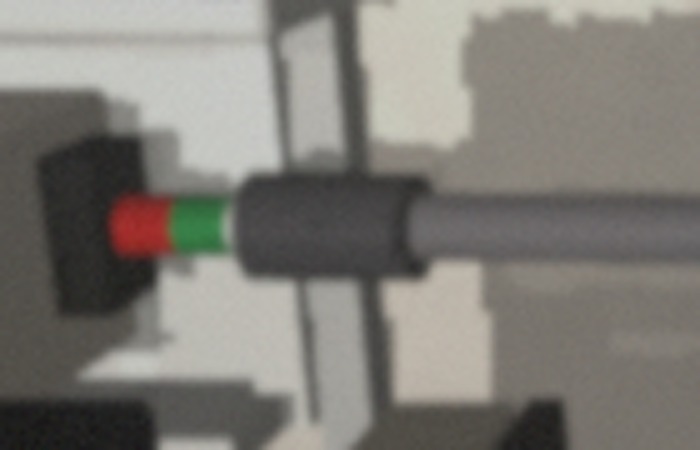

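View pics/x_scene.png

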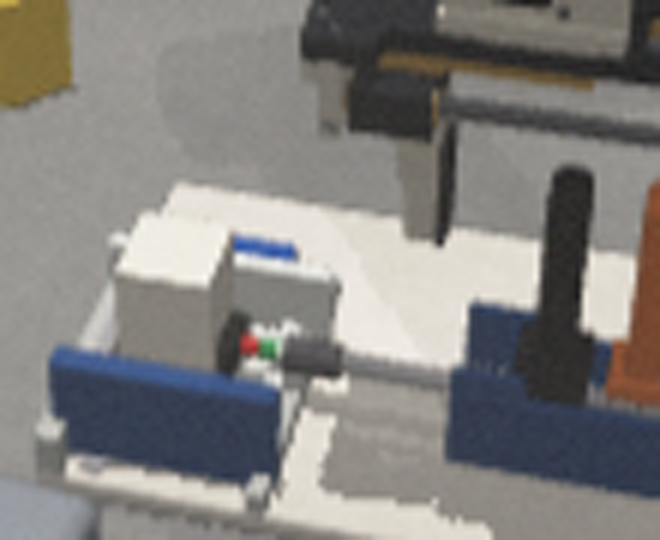

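```bash
python3 -m handwheel '{"gripper":[1,1,1,1,1,1],"travel":[[0.0002,-0.002,0],[0.0004,-0.004,0],[0.0006,-0.006,0],[0.0008,-0.008,0],[0.0008,-0.008,0],[0.0008,-0.008,0]],"spin":[0,0,0,0,0,0]}' 30
python3 - <<'E'
from h import *
W=cam("wrist"); save(W,"y_wrist",5,(60,150,200,240));s=arm.get_state()
def pr(p): return round(p[0]*.9945+p[1]*.1045,4), round(p[1]*.9945-p[0]*.1045,4)
print(s["t"],s["eef_pos"],s["force"],s["eef_pos"][1]*.9945-s["eef_pos"][0]*.1045)
print([ (d["at"],pr(onz(W,d["at"],.035)),d["conf"]) for d in spotter.tip_of("wrist","pad_face")])
E
```

```text
t: 31.4
eef_pos: [0.6374, 0.1844, 0.1085]
ee_rot: [-0.284, 1.568, 1.394]
force: [-2.4, 9.9, -0.6]
width: 0.0874
31.45 [0.63740321 0.18440229 0.10843894] [-2.27595633  9.0418158  -1.25043191] 0.11677943849071368
[([78.8, 194.2], (np.float64(0.6499), np.float64(-0.0155)), 0.9)]
```

View pics/y_wrist.png

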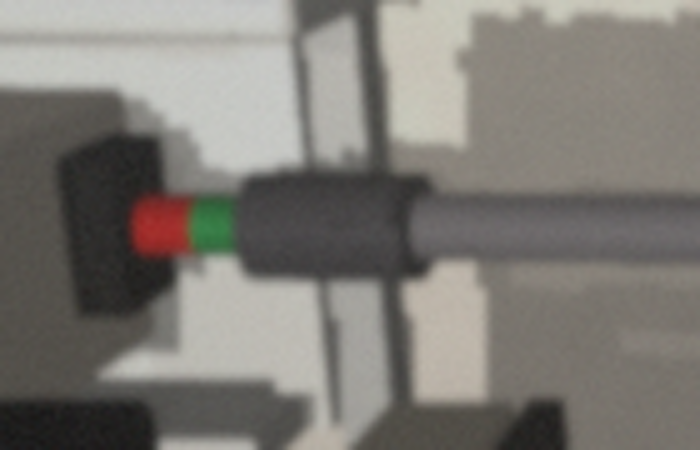

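```bash
python3 -m handwheel '{"gripper":[1,1,1,1,1,1],"travel":[[0.0001,-0.0015,0],[0.0003,-0.003,0],[0.0004,-0.0045,0],[0.0006,-0.0055,0],[0.0006,-0.0055,0],[0.0006,-0.0055,0]],"spin":[0,0,0,0,0,0]}' 30
python3 - <<'E'
from h import *
W=cam("wrist"); save(W,"z_wrist",5,(60,150,200,240));s=arm.get_state()
print(s["t"],s["eef_pos"],s["force"],s["eef_pos"][1]*.9945-s["eef_pos"][0]*.1045)
S=cam("scene");save(S,"z_scene",6,(215,180,325,270)); D=cam("side"); save(D,"z_side",5,(215,140,345,250))
E
```

```text
t: 32.1
eef_pos: [0.6377, 0.1822, 0.1084]
ee_rot: [-0.287, 1.567, 1.391]
force: [-4.1, 12.2, -0.5]
width: 0.0872
32.15 [0.6376304  0.18226633 0.10846064] [-3.67389946 12.36451039 -0.35704805] 0.11463148424688843
```

View pics/z_wrist.png

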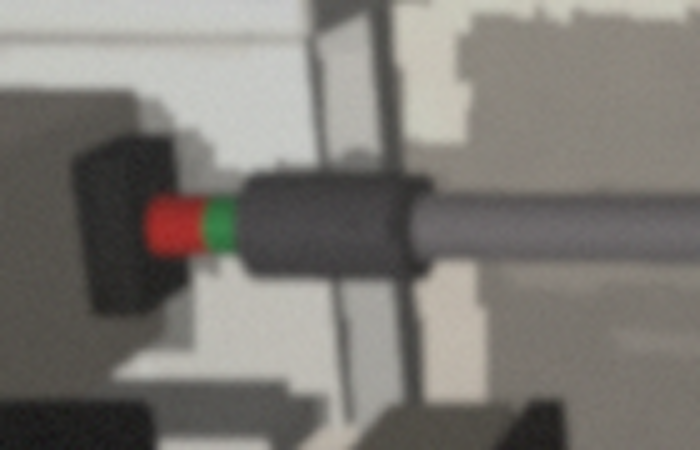

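View pics/z_scene.png

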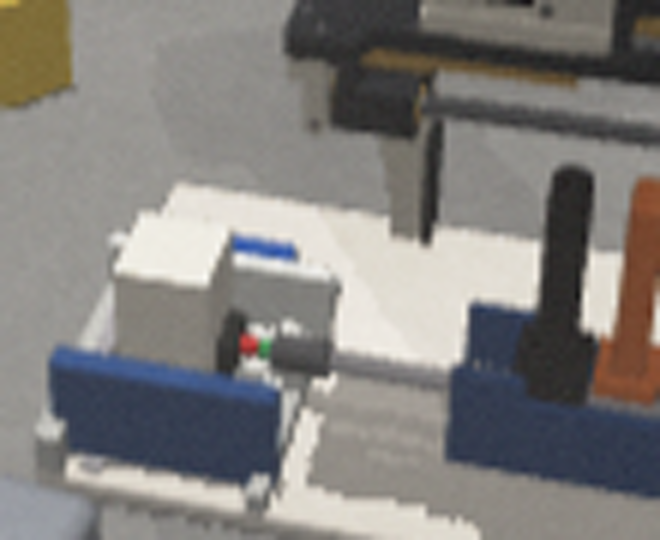

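```bash
python3 -m handwheel '{"gripper":[1,1,1,1,1],"travel":[[0,0,0],[0,0,0],[0,0,0],[0,0,0],[0,0,0]],"spin":[0,0,0,0,0]}' 30
python3 - <<'E'
from h import *
W=cam("wrist"); s=arm.get_state(); im=np.asarray(W["pixels"]).astype(int)
print(s["t"],s["eef_pos"],s["force"])
row=im[194:197,85:112].mean(0); 
print([("R" if r>1.5*g and r>80 else "G" if g>1.4*r else ".") for b,g,r in row], s["width"])
save(W,"zz_wrist")
for c in ("scene","side"):
    f=cam(c)
    for n,z in (("beaker",0),("jar",0),("weigh_ring",0),("vial",0),("dark_mid",.032),("red_mid",.032)):
        print(c,n,[onz(f,d["at"],z).round(3)[:2].tolist() for d in spotter.tip_of(c,n)][:1])
E
```

```text
t: 32.75
eef_pos: [0.6376, 0.1823, 0.1084]
ee_rot: [-0.283, 1.567, 1.396]
force: [-4.0, 12.3, -0.8]
width: 0.0877
32.8 [0.6376425  0.18226215 0.10843769] [-3.66443135e+00  1.26330778e+01 -5.29704479e-03]
['.', '.', '.', '.', 'R', 'R', 'R', 'R', 'R', 'R', 'R', 'R', 'R', 'R', 'R', '.', 'G', 'G', 'G', 'G', 'G', 'G', '.', '.', '.', '.', '.'] 0.08763138329731626
scene beaker [[0.685, -0.244]]
scene jar [[0.688, -0.341]]
scene weigh_ring [[0.459, 0.413]]
scene vial [[0.604, 0.417]]
scene dark_mid [[0.417, -0.376]]
scene red_mid [[0.567, -0.276]]
side beaker [[0.69, -0.209]]
side jar [[0.683, -0.339]]
side weigh_ring [[0.453, 0.409]]
side vial [[0.592, 0.427]]
side dark_mid [[0.429, -0.373]]
side red_mid [[0.424, -0.373]]
```

View pics/z_side.png

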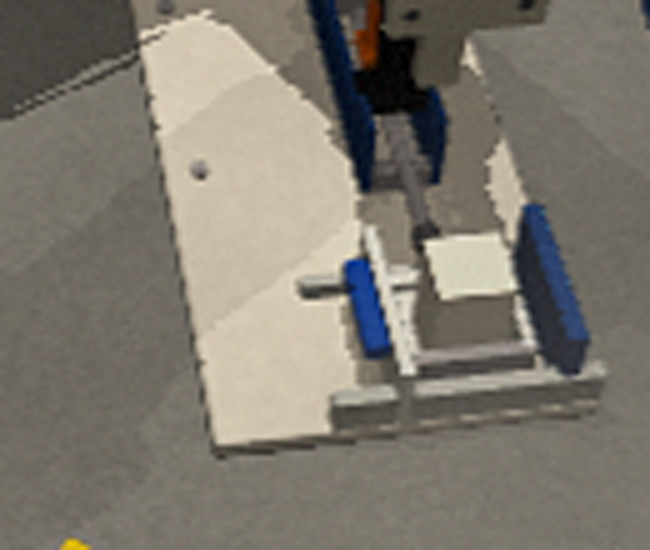

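The side view shows the block upright against the anvil at about (470,265) in the crop, with the drawer shut. The green band is still partly visible, with red next to it. Force and pose are steady, so I'm handing in.

```bash
python3 -c "
from station import arm
print(arm.job_done()); s=arm.get_state(); print(s['t'],s['eef_pos'],s['force'])"
```

```text
the job is handed in; nothing more can be done
None
the job is handed in; nothing more can be done
```

I handed the job in at about 33 s. The white block was clamped in the shut drawer, and the gripper was still holding the trigger squeezed. I worked the trigger with the +y finger of the open gripper, in three slow pumps.

**Last checks**
- **Pad pressure:** the white band was gone and about half the green was still showing. That puts the spring at roughly 7.5 to 8 mm pressed, or about 8 N.
- **Push on the trigger:** the wrist read about 13 N and held steady. By the 7 + F rule that means about 6 N on the pad, a little under the band reading but still in the green.
- **Block and drawer:** the block stood upright against the anvil. The drawer took 18 N at its stop without moving, and the tray was in line with the pad.
- **Other things on the bench:** all but one of the final readings were within about 15 mm of where each thing started, no more than the networks' own scatter. The side camera's red reading landed on the dark block, so I discounted it; the scene camera put the red block within 9 mm.

**What went wrong:** on the first push at the drawer the closed fingers passed over the pull and touched the block. The camera shows the fingertips about level with the TCP, not 19 mm ahead of it as `arm.nose_length` says. The block stayed upright but slid towards the rear wall and took the drawer in about 20 mm. I backed off, lowered the tool and pushed again on the pull and front panel.

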